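Stack the starter tubs on their sloped stands

ROBOT

A 6-joint arm with a two-finger parallel gripper is mounted at the origin on the work surface. World frame = base frame: x ahead of the robot, y to its left, z up, the work surface at z = 0. Lengths are in mm, angles in degrees, forces in N, time in s.
With the tool pointing down it reaches from about 400 to 925 mm from the base axis. Payload 3.4 kg.
Tool frame: the origin (TCP) lies at the very end of the fingers, on their centre line; the grasp point (between the pads) lies 19 mm behind it (tcp_to_grasp is the distance from the TCP to the grasp point, in mm); z points along the fingers, y is the line along which they close (so a half turn about z gives the same grasp; the last joint's range is limited). The gripper opens to 85 mm and grips with 20 to 120 N. Pads are 22 mm wide; open, the fingers measure 114 mm over their backs; the gripper's body (76 mm by 85 mm) begins 54 mm behind the grasp point. The pads swing forward as they close: fully open they stand 13 mm farther back than shut.
Start: joints at [59.96, 17.578, 86.31, -0, 76.112, -4.211], TCP at [250.542, 517.552, 231.305] pointing down, gripper open.
Joint ranges: [-179.03, 179.03], [-60, 130.46], [8.19, 133.38], [-81.62, 261.62], [5.75, 156.47], [-153.77, 153.77]. Speed limits (degrees/s): [147.25, 147.25, 180, 180, 180, 180].

INTERFACE

Orientations are given as [roll, pitch, yaw] about the fixed x, y, z axes, in that order (R = Rz(yaw) Ry(pitch) Rx(roll)).
In Python, from workcell import * gives the robot as it stands.
- The arm moves only by the tool drive_tool, never from a script. Its argument "series" is a list of rows, each an object with "xyz": the shift along the tool's x, y, z in cm, a list of three; "delta_rot": the turn, a rotation vector about the tool's x, y, z in rad, a list of three; "jaw": the opening, from 0 (shut) to 1 (fully open). In form: [{"xyz": [x, y, z], "delta_rot": [wx, wy, wz], "jaw": jaw}, ...]. A call has 1 to 20 rows; each row is the pose to reach, as a shift and turn from the pose commanded when the call began, along the tool's axes at that moment; what a row does not reach only later rows make up. A row lasts 1/12 s, in which the tool goes at most 41.7 mm and 7.16 degrees, less where a joint would pass 70% of its speed; a pose out of reach is approached as far as the arm can. A call with a gripper value outside its range is refused whole. The fingers move at their own pace and stop on an object; "force" is the grip in N (left out, the last holds). Time passes only in rows, so rows that repeat a pose let the fingers close. It gives the time, the measured TCP pose, the force, the opening and the grip force at its end, in the units of the state.
- get_obs(): the state, without advancing time (a new reading comes with each control period).
- snapshot(name): name is "scene" or "top" or "wrist"; returns the picture (420x560x3 uint8, red, green, blue); there is no depth.
- calibration(name): a dict with "fov_y" (degrees; the focal length in pixels is half the picture's height over the tangent of half this angle, whatever the lens; pixels are square), "cx", "cy" (the principal point, pixels), "cam_to_world" (4x4, takes a point from camera to world coordinates). Camera axes: x right, y up, looking along -z (the intrinsics and any distortion apply to the point x, -y, -z); pixel columns grow to the right and rows downward; lengths in mm; the calibration is good to about 2 mm. A picture is of the moment at which its call begins: read the wrist's pose just before it. calibration takes no time and is no camera call; for the wrist camera it gives the pose at the moment of the call.
- sign_off(): hands the job in; it is judged then, once.
Trained networks look in the newest picture that a camera, given by its name, has taken for a name from the list of things; names that differ only in an ending like _2 or _b are one class to them, and where a whole thing is asked for, a point or a joint stands for the part that bears it (a point fixed in the world has none). Each returns a list of dicts, best first, with "confidence" (0 to 1); they miss things now and then, are a little off and sometimes report something else, mostly with a low value. They report only what shows in the picture. A call takes as long as a camera call. They do not tell look-alikes from the thing itself.
- find_in(camera, target): "position" ([x, y, z] in mm, in the coordinates of the camera as it stood for that picture, good to about 4 mm: the middle of the surface that is visible of it).
- mark_of(camera, target): "position" ([x, y, z] in mm, in the coordinates of the camera as it stood for that picture, good to about 4 mm: a listed point, or the origin of a listed thing).
The state is a dict: "time_s": time; "q": joint angles; "qvel": joint speeds; "joint_efforts": joint torques, N m; "position": TCP position; "tcp_rot": TCP orientation; "wrist_force": force on the tool from outside, world axes, zero at the start; "wrist_torque": the same for the moment, N m; "grip_width": finger opening in mm; "gripper_force": force on a finger pad.
Only numpy, scipy, OpenCV 4.12 (cv2) and the standard library are available. Lean on these libraries where they do the work, as an engineer would, in place of code of your own. Each camera call takes 0.05 s, during which the arm holds its last target. There are 200 camera calls.

TASK

Take the four straight-sided starter tubs out of the birch tray and stack them on the two sloped stands: the two long tubs on the stand with the long ledge, the two square tubs on the stand with the short ledge, in each case the deep tub underneath and the shallow one on top of it. Every tub must sit flat and square in the middle of the ledge's width, pushed back against the backstop, a long tub lying lengthways down the slope. Keep the tubs upright, and leave the round tub, the jug, the lid rest and the dough hook where they lie in the tray.

Things in the scene. Friction and masses are not known exactly. Their poses are not given: they have to be found in the camera images.
- long_deep: The long deep starter tub, oblong, 100 x 60 x 52 mm high, about 300 g. Grey flat lid, white plastic body, smooth straight sides, closed. Origin: centre of the underside; z up, x along its length, y across its 60 mm width. Starts flat on the floor of a birch tray (floor 8 mm above the worktop, rim 34 mm above the worktop), turned up to 0.15 rad.
- long_shallow: The long shallow starter tub, oblong, 100 x 60 x 32 mm high, about 200 g. Grey flat lid, white plastic body, smooth straight sides, closed. Origin: centre of the underside; z up, x along its length, y across its 60 mm width. Starts flat on the floor of a birch tray (floor 8 mm above the worktop, rim 34 mm above the worktop), turned up to 0.15 rad.
- square_deep: The square deep starter tub, 60 x 60 x 52 mm high, about 200 g. Grey flat lid, white plastic body, smooth straight sides, closed. Origin: centre of the underside; z up, x along its length, y across its 60 mm width. Starts flat on the floor of a birch tray (floor 8 mm above the worktop, rim 34 mm above the worktop), turned up to 0.15 rad.
- square_shallow: The square shallow starter tub, 60 x 60 x 32 mm high, about 130 g. Grey flat lid, white plastic body, smooth straight sides, closed. Origin: centre of the underside; z up, x along its length, y across its 60 mm width. Starts flat on the floor of a birch tray (floor 8 mm above the worktop, rim 34 mm above the worktop), turned up to 0.15 rad.
- long_ledge: Ledge of the long steel stand (fixed; left or right of the tray): 120 mm long, 84 wide, rising away from the robot at 0.26 rad, no lips; along its low end, nearer the robot, a backstop square to it, 64 mm high. Origin: middle of the inner corner of ledge and backstop, 30 mm above the worktop; x up the ledge from the backstop, y along the backstop, z square to the ledge. Yaw up to 0.2 rad.
- short_ledge: Ledge of the short steel stand (fixed; left or right of the tray): 80 mm long, 84 wide, rising away from the robot at 0.26 rad, no lips; along its low end, nearer the robot, a backstop square to it, 64 mm high. Origin: middle of the inner corner of ledge and backstop, 30 mm above the worktop; x up the ledge from the backstop, y along the backstop, z square to the ledge. Yaw up to 0.2 rad.
- round_tub: Round closed plastic tub, 66 mm across, 46 mm high, white with grey lid; stays in the tray. Origin: centre of the underside.
- jug: Small glass measuring jug, 60 mm across, 58 mm high, with a handle on its +y side (about 25 mm out); stays in the tray. Origin: centre of the underside.
- lid_rest: Low round white ceramic lid rest, a dish 76 mm across, 14 mm high; stays in the tray. Origin: centre of the underside.
- dough_hook: Steel dough hook lying flat, 104 x 50 x 14 mm; stays in the tray. Origin: near its middle, at the underside; x along its shank.
Things that resemble listed ones, but are neither listed nor needed, are in the scene too. What is shaped like the square_shallow but blue is not meant.

How it is judged:
By the outcome, as a careful person would: the job done as asked, in the order asked, and still so for the second after the job is handed in, with the robot touching nothing.
It also fails if it takes over 115 s, if anything falls off the work surface, if the arm or the gripper's body presses on something with over 40 N, if the wrist force passes 120 N, or if a joint passes its speed limit or range.

## Working session

There is one attempt and no reset: what is moved stays moved. The work goes in short steps, Python scripts to look and compute and a tool call to move; the robot and the scene stay as the last step left them, time stands still between calls to the robot, and variables do not carry over. Pictures are saved under pics/ and viewed, at most 14 in all, crops included, and the job is handed in when it is done.

Besides the shell and the picture viewer there is one more tool, called after "Call:" as name([rows], argument=value, ...), one row to a line, values as JSON. drive_tool: Moves the arm, as the interface text tells. Its arguments: {"type":"object","properties":{"series":{"type":"array"},"force":{"type":"number"}},"required":["series"]}

```bash
mkdir -p pics; ls; cat > h.py <<'E'
from workcell import *
import numpy as np, cv2
from scipy.spatial.transform import Rotation as Rot
def save(cam,name):
    im=snapshot(cam); cv2.imwrite(f'pics/{name}.png',im[:,:,::-1]); return im
def w(cam,p,C=None):
    M=np.array((C or calibration(cam))['cam_to_world']); return (M@np.r_[p,1])[:3]
E
python3 - <<'E'
from h import *
o=get_obs(); print(o['time_s'],o['position'],o['tcp_rot'],o['wrist_force'])
for c in ['scene','top','wrist']:
    C=calibration(c); print(c,{k:(np.round(v,3).tolist()) for k,v in C.items()})
for c in ['top','scene']:
    save(c,c+'0')
    for t in ['long_deep','long_shallow','square_deep','square_shallow','long_ledge','short_ledge','round_tub','jug']:
        for f in (mark_of,):
            for d in f(c,t)[:4]:
                print(c,t,f.__name__,np.round(w(c,d['position'])),round(d['confidence'],2))
E
```

```text
pics
0.0 [250.17917521 516.94014101 230.39531527] [-1.79882520e+02 -8.11199361e-03  1.54171636e+02] [-0.0928934  -0.10798787 -0.33967102]
scene {'fov_y': 51.018, 'cx': 282.126, 'cy': 206.492, 'cam_to_world': [[0.638, -0.626, 0.449, 953.271], [0.77, 0.513, -0.379, -420.879], [0.007, 0.588, 0.809, 914.588], [0.0, 0.0, 0.0, 1.0]]}
top {'fov_y': 48.528, 'cx': 276.992, 'cy': 214.798, 'cam_to_world': [[0.117, 0.972, -0.204, 247.66], [-0.993, 0.115, -0.021, -1.647], [0.003, 0.205, 0.979, 1117.787], [0.0, 0.0, 0.0, 1.0]]}
wrist {'fov_y': 62.45, 'cx': 277.782, 'cy': 205.917, 'cam_to_world': [[0.436, -0.863, -0.256, 186.474], [0.9, 0.417, 0.125, 549.741], [-0.001, -0.285, 0.958, 372.587], [0.0, 0.0, 0.0, 1.0]]}
top long_deep call [ 642. -163.   11.] 0.57
top long_deep call [497. -59.  11.] 0.56
top long_shallow call [499.  65.   5.] 0.73
top long_shallow call [637. -52.   7.] 0.66
top square_deep call [642.  60.   7.] 0.85
top square_shallow call [298. 315.   1.] 0.81
top square_shallow call [499.  64.   8.] 0.58
top long_ledge call [ 405. -345.   28.] 0.87
top short_ledge call [444. 339.  23.] 0.66
top short_ledge call [503. 172.  10.] 0.18
top round_tub call [641. 180.  10.] 0.97
top jug call [502. 171.   8.] 0.83
scene long_deep call [494. -58.   6.] 0.71
scene long_shallow call [641. -60.   9.] 0.58
scene square_shallow call [297. 313.  -1.] 0.87
scene square_shallow call [497.  60.   7.] 0.64
scene long_ledge call [ 403. -351.   32.] 0.74
scene short_ledge call [444. 334.  28.] 0.84
scene round_tub call [643. 176.   5.] 0.94
scene jug call [498. 173.  12.] 0.91
scene jug call [440. 336.  29.] 0.22
```

```bash
python3 - <<'E'
import cv2
for n in ['top0','scene0']:
    im=cv2.imread(f'pics/{n}.png'); cv2.imwrite(f'pics/{n}b.png',cv2.resize(im,(800,600),interpolation=cv2.INTER_CUBIC))
E
```

```text
(no output)
```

View pics/top0b.png

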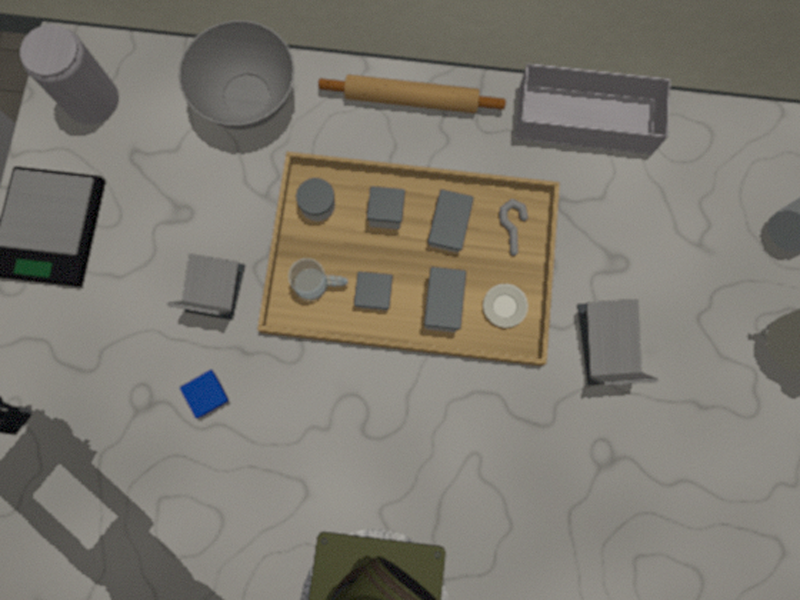

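View pics/scene0b.png

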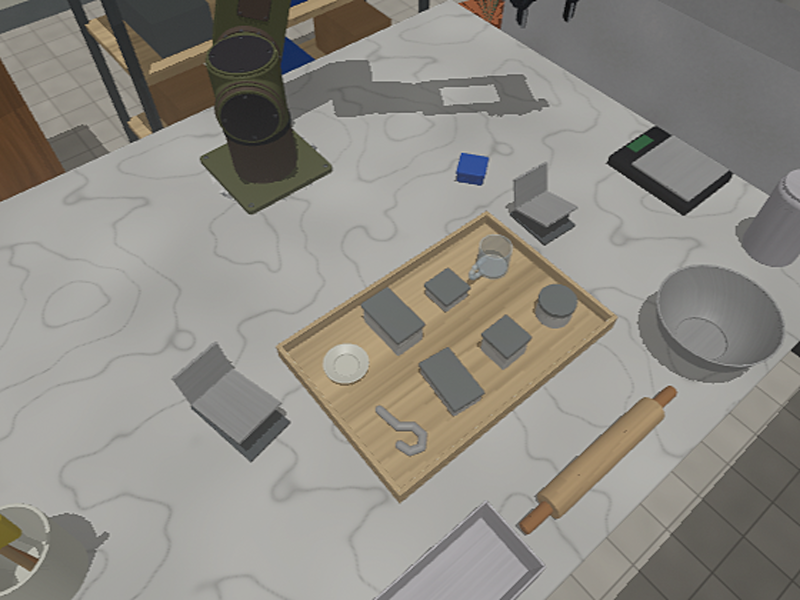

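The blue block at (205,394) in the top view is the decoy, and the grey-lidded tubs are the candidates. Next I'll measure the lid outlines in both pictures and triangulate their heights to tell deep from shallow.

```bash
cat >> h.py <<'E'
def rays(cam,uv,C=None):
    C=C or calibration(cam); M=np.array(C['cam_to_world']); f=210/np.tan(np.radians(C['fov_y'])/2)
    uv=np.atleast_2d(uv); d=np.c_[(uv[:,0]-C['cx'])/f,-(uv[:,1]-C['cy'])/f,-np.ones(len(uv))]@M[:3,:3].T
    return M[:3,3],d
def plane(cam,uv,z,C=None):
    o,d=rays(cam,uv,C); return o+d*((z-o[2])/d[:,2])[:,None]
def proj(cam,P,C=None):
    C=C or calibration(cam); M=np.array(C['cam_to_world']); f=210/np.tan(np.radians(C['fov_y'])/2)
    p=(np.atleast_2d(P)-M[:3,3])@M[:3,:3]; return np.c_[C['cx']+f*p[:,0]/-p[:,2],C['cy']-f*p[:,1]/-p[:,2]]
def lids(im):
    g=im.astype(int); sat=g.max(2)-g.min(2); v=g.mean(2)
    m=((sat<22)&(v>50)&(v<115)).astype(np.uint8); m=cv2.morphologyEx(m,cv2.MORPH_OPEN,np.ones((3,3)))
    return m
E
python3 - <<'E'
from h import *
P={'sd':(642,60),'ss':(499,64),'lnear':(496,-59),'lfar':(640,-54)}
for cam in ['top','scene']:
    im=cv2.imread(f'pics/{cam}0.png')[:,:,::-1]
    for k,(x,y) in P.items():
        u,v=proj(cam,[x,y,50])[0].round().astype(int); c=im[v,u].astype(int)
        m=(np.abs(im.astype(int)-c).max(2)<14).astype(np.uint8)
        m=cv2.morphologyEx(m,cv2.MORPH_OPEN,np.ones((3,3)))
        n,L,S,_=cv2.connectedComponentsWithStats(m,connectivity=4); l=L[v,u]
        cs,_=cv2.findContours((L==l).astype(np.uint8),cv2.RETR_EXTERNAL,cv2.CHAIN_APPROX_NONE)
        q=max(cs,key=cv2.contourArea)[:,0].astype(float)
        M=cv2.moments((L==l).astype(np.uint8),True); cen=[M['m10']/M['m00'],M['m01']/M['m00']]
        for z in (40,60):
            r=cv2.minAreaRect(plane(cam,q,z)[:,:2].astype(np.float32))
            print(cam,k,c,S[l,4],z,np.round(plane(cam,cen,z)[0,:2],1),np.round(r[0],1),np.round(r[1],1),round(r[2],1))
E
```

```text
top sd [97 99 95] 513 40 [650.7  60.3] [650.8  60.3] [56.  58.5] 0.9
top sd [97 99 95] 513 60 [643.2  59.1] [643.3  59.2] [54.9 57.4] 0.9
top ss [100 102  99] 546 40 [498.   62.6] [498.2  62.7] [55.7 57. ] 1.9
top ss [100 102  99] 546 60 [493.4  61.5] [493.6  61.5] [54.7 56. ] 1.9
top lnear [ 99 105 102] 961 40 [499. -58.] [499.4 -58. ] [97.6 57.2] 0.3
top lnear [ 99 105 102] 961 60 [494.3 -56.9] [494.7 -57. ] [95.7 56.2] 0.3
top lfar [ 98 100  99] 864 40 [635.7 -53.4] [636.4 -53.2] [56.9 95.5] 83.6
top lfar [ 98 100  99] 864 60 [628.5 -52.4] [629.1 -52.2] [55.9 93.7] 83.6
scene sd [106 108 106] 524 40 [638.2  67.8] [637.4  68.2] [59.5 58.6] 1.4
scene sd [106 108 106] 524 60 [645.4  56.6] [644.6  57. ] [58.2 57.3] 1.4
scene ss [105 108 107] 422 40 [500.6  60. ] [500.2  61.8] [57.2 58.9] 88.4
scene ss [105 108 107] 422 60 [510.9  49. ] [510.6  50.7] [55.9 57.5] 88.4
scene lnear [108 110 108] 832 40 [486.6 -51. ] [485.2 -51. ] [ 57.7 100.2] 89.7
scene lnear [108 110 108] 832 60 [497.3 -59.5] [495.9 -59.5] [56.4 97.9] 89.7
scene lfar [105 109 106] 986 40 [639.6 -55.7] [637.8 -55. ] [57.6 98.1] 83.4
scene lfar [105 109 106] 986 60 [646.8 -64. ] [645.  -63.4] [56.3 95.9] 83.4
```

Lids triangulate cleanly. The deep ones have lids at z=60: square_deep (644,58) and long_deep (495,-58). The shallow ones have lids at z=40: square_shallow (499,62) and long_shallow (637,-54, yaw about -6.5°). Next I'll view the short stand with the wrist camera.

```bash
cat >> h.py <<'E'
def Rd(yaw,tilt=0):
    # tool down with tool x at heading yaw (deg); tilt = world rotation (deg) about horizontal axis given by ledge
    return Rot.from_euler('xyz',[180,0,yaw],degrees=True)
def go(p,R,o=None):
    o=o or get_obs(); R0=Rot.from_euler('xyz',o['tcp_rot'],degrees=True)
    d=R0.inv().apply(np.array(p)-o['position'])/10; r=(R0.inv()*R).as_rotvec()
    print('t',round(o['time_s'],2),'pos',np.round(o['position'],1),'rot',np.round(o['tcp_rot'],2),'F',np.round(o['wrist_force'],1),'grip',np.round(o['grip_width'],1),np.round(o['gripper_force'],1))
    print('  xyz cm',np.round(d,2).tolist(),'rotvec',np.round(r,3).tolist())
E
python3 - <<'E'
from h import *
go([420,337,260],Rd(180))
E
```

```text
t 0.9 pos [250.5 517.6 231.3] rot [180.    -0.   154.17] F [-0.7 -0.4 -0. ] grip 85.2 0.0
  xyz cm [-23.12, -8.87, -2.87] rotvec [0.0, 0.0, -0.451]
```

Call:
drive_tool([
  {"xyz": [-3.9,-1.5,-0.5],"delta_rot": [0,0,-0.08],"jaw": 1},
  {"xyz": [-7.7,-3.0,-1.0],"delta_rot": [0,0,-0.15],"jaw": 1},
  {"xyz": [-11.6,-4.5,-1.4],"delta_rot": [0,0,-0.23],"jaw": 1},
  {"xyz": [-15.4,-6.0,-1.9],"delta_rot": [0,0,-0.3],"jaw": 1},
  {"xyz": [-19.3,-7.4,-2.4],"delta_rot": [0,0,-0.38],"jaw": 1},
  {"xyz": [-23.1,-8.9,-2.9],"delta_rot": [0,0,-0.45],"jaw": 1},
  {"xyz": [-23.1,-8.9,-2.9],"delta_rot": [0,0,-0.45],"jaw": 1},
  {"xyz": [-23.1,-8.9,-2.9],"delta_rot": [0,0,-0.45],"jaw": 1},
  {"xyz": [-23.1,-8.9,-2.9],"delta_rot": [0,0,-0.45],"jaw": 1},
])

```text
time_s: 1.65
position: [419.6, 336.7, 260.3]
tcp_rot: [180.0, -0.0, 179.8]
wrist_force: [-0.2, 0.7, 0.5]
grip_width: 85.5
gripper_force: 0.0
```

```bash
python3 - <<'E'
from h import *
import json
o=get_obs(); print(o['position'],o['tcp_rot'],o['q'])
C=calibration('wrist'); json.dump({k:np.array(v).tolist() for k,v in C.items()},open('cw1.json','w'))
im=save('wrist','w1')
for d in mark_of('wrist','short_ledge')[:3]: print(np.round(w('wrist',d['position'],C),1),d['confidence'])
cv2.imwrite('pics/w1b.png',cv2.resize(im[:,:,::-1],(800,600),interpolation=cv2.INTER_CUBIC))
E
```

```text
[419.60638819 336.69581525 260.26157323] [ 1.79970735e+02 -3.68177925e-02  1.79838399e+02] [ 3.42138487e+01  1.33918004e+01  8.80481911e+01  4.58507279e-02
  7.85738763e+01 -5.56336299e+01]
[440.1 336.7  28.4] 0.85
```

View pics/w1b.png

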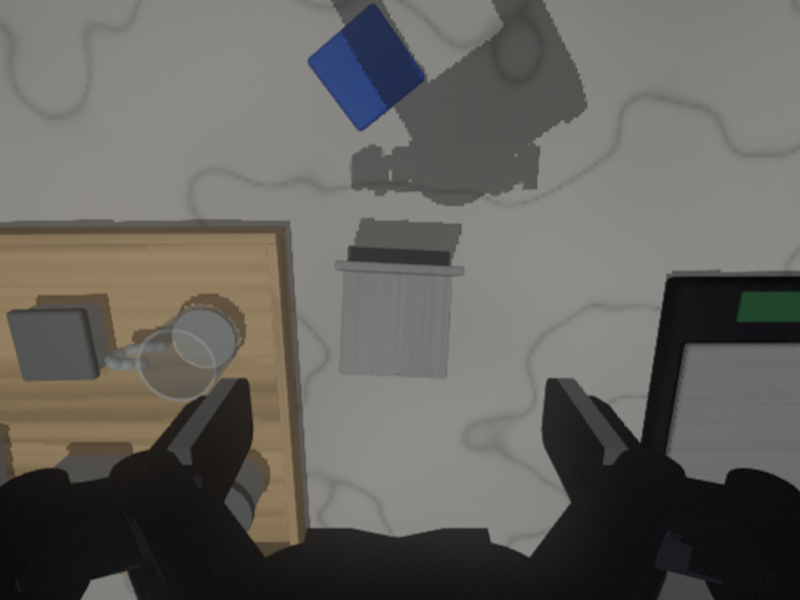

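The wrist view shows the short ledge at (340–450, 270–378), its backstop top along row ~268, and the blue decoy at (367,67). I'll enlarge it to read the corners.

```bash
python3 - <<'E'
import cv2
im=cv2.imread('pics/w1.png')[172:272,222:342]; im=cv2.convertScaleAbs(im,alpha=1.6,beta=-60)
cv2.imwrite('pics/w1c.png',cv2.resize(im,None,fx=6,fy=6,interpolation=cv2.INTER_CUBIC))
E
```

```text
(no output)
```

View pics/w1c.png

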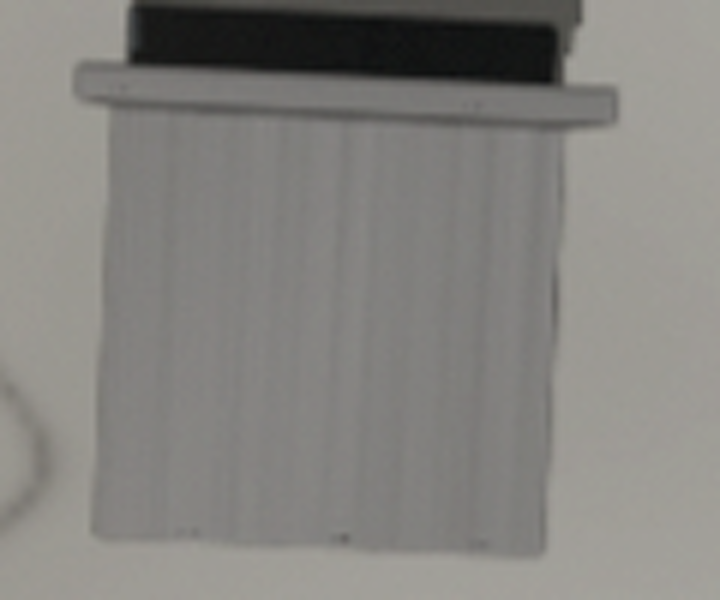

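```bash
cat >> h.py <<'E'
from scipy.optimize import least_squares
T=0.26
def ledgeR(yaw): return Rot.from_euler('ZY',[yaw,-T])
def ledge_pts(s,P): # s=x,y,yaw
    return ledgeR(s[2]).apply(np.atleast_2d(P))+[s[0],s[1],30]
def fit(C,L,far,sides,x0):
    """far: pixel of corners (L,-42),(L,42); sides: pixel on side y=-42, y=+42"""
    def res(s):
        P=proj(0,ledge_pts(s,[[L,-42,0],[L,42,0]]),C); r=list((P-far).ravel())
        for y,uv in zip((-42,42),sides):
            a,b=proj(0,ledge_pts(s,[[0,y,0],[L,y,0]]),C); n=np.array([-(b-a)[1],(b-a)[0]]); n/=np.linalg.norm(n)
            r.append((uv-a)@n)
        return r
    f=least_squares(res,x0); return f.x,f.fun
E
python3 - <<'E'
from h import *
import json
C=json.load(open('cw1.json')); c=lambda *a:np.array(a,float)/6+[222,172]
s,r=fit(C,c((92,537),(545,555)),c((110,110),(563,130)),[440,337,0]); print(s,np.degrees(s[2]),np.round(r,2))
print((proj(0,ledge_pts(s,[[0,-42,64],[0,42,64],[0,-42,0],[0,42,0]]),C)-[222,172])*6)
# same ledge in top image for check
print('top far corners*800/560',proj('top',ledge_pts(s,[[80,-42,0],[80,42,0],[0,-42,64],[0,42,64]]))*800/560)
E
```

```text
Traceback (most recent call last):
TypeError: fit() missing 1 required positional argument: 'x0'
```

```bash
python3 - <<'E'
from h import *
import json
C=json.load(open('cw1.json')); c=lambda *a:np.array(a,float)/6+[222,172]
s,r=fit(C,80,c((92,537),(545,555)),c((110,110),(563,130)),[440,337,0]); print(s,np.degrees(s[2]),np.round(r,2))
print((proj(0,ledge_pts(s,[[0,-42,64],[0,42,64],[0,-42,0],[0,42,0]]),C)-[222,172])*6)
print('top far corners*800/560',proj('top',ledge_pts(s,[[80,-42,0],[80,42,0],[0,-42,64],[0,42,64]]))*800/560)
go([644,58.5,120],Rd(180)); go([644,58.5,14],Rd(181))
E
```

```text
[ 4.42332359e+02  3.38275954e+02 -4.68027962e-02] -2.681602691213834 [ 0.09  0.01 -0.1  -0.01 -0.12  0.12]
[[ 69.47453147  98.20664958]
 [614.87660638 121.41144267]
 [109.45398876 105.66056949]
 [563.96003354 124.98099509]]
top far corners*800/560 [[236.92880907 260.29415705]
 [187.5410118  252.29650458]
 [218.23308929 309.83868886]
 [166.09345143 301.26610297]]
t 1.75 pos [418.7 337.5 260. ] rot [ 1.8e+02 -5.0e-02 -1.8e+02] F [ 0.1 -0.  -0. ] grip 85.5 0.0
  xyz cm [-22.54, -27.9, 13.98] rotvec [0.0, -0.001, 0.0]
t 1.75 pos [418.7 337.5 260. ] rot [ 1.8e+02 -5.0e-02 -1.8e+02] F [ 0.1 -0.  -0. ] grip 85.5 0.0
  xyz cm [-22.55, -27.9, 24.58] rotvec [0.0, -0.001, -0.017]
```

The fit residuals are about 0.1 px, and the predicted backstop top lands on the visible edge. Short ledge origin is (442.3,338.3), yaw -2.7°. Now I'll grasp square_deep.

Call:
drive_tool([
  {"xyz": [-2.4,-2.8,1.4],"delta_rot": [0,0,0],"jaw": 1},
  {"xyz": [-4.6,-5.6,2.8],"delta_rot": [0,0,0],"jaw": 1},
  {"xyz": [-6.9,-8.4,4.2],"delta_rot": [0,0,0],"jaw": 1},
  {"xyz": [-9.2,-11.2,5.6],"delta_rot": [0,0,0],"jaw": 1},
  {"xyz": [-11.4,-14.0,7.0],"delta_rot": [0,0,-0.018],"jaw": 1},
  {"xyz": [-13.6,-16.8,8.4],"delta_rot": [0,0,-0.018],"jaw": 1},
  {"xyz": [-15.8,-19.6,9.8],"delta_rot": [0,0,-0.018],"jaw": 1},
  {"xyz": [-18.0,-22.4,11.2],"delta_rot": [0,0,-0.018],"jaw": 1},
  {"xyz": [-20.2,-25.2,12.6],"delta_rot": [0,0,-0.018],"jaw": 1},
  {"xyz": [-22.4,-27.8,14.0],"delta_rot": [0,0,-0.018],"jaw": 1},
  {"xyz": [-22.4,-27.8,14.0],"delta_rot": [0,0,-0.018],"jaw": 1},
  {"xyz": [-22.4,-27.8,17.0],"delta_rot": [0,0,-0.018],"jaw": 1},
  {"xyz": [-22.4,-27.8,20.0],"delta_rot": [0,0,-0.018],"jaw": 1},
  {"xyz": [-22.4,-27.8,22.5],"delta_rot": [0,0,-0.018],"jaw": 1},
  {"xyz": [-22.4,-27.8,24.2],"delta_rot": [0,0,-0.018],"jaw": 1},
  {"xyz": [-22.4,-27.8,24.2],"delta_rot": [0,0,-0.018],"jaw": 1},
])

```text
time_s: 3.08
position: [639.4, 60.7, 14.0]
tcp_rot: [180.0, -0.5, -178.9]
wrist_force: [-0.3, -0.6, -0.8]
grip_width: 85.5
gripper_force: 0.0
```

```bash
cat >> h.py <<'E'
import json,os
def cmd(): 
    d=json.load(open('cmd.json')); return np.array(d['p']),Rot.from_quat(d['q'])
def setc(p,R): json.dump({'p':list(p),'q':list(R.as_quat())},open('cmd.json','w'))
def upd(xyz,rv=(0,0,0)):
    p,R=cmd(); setc(p+R.apply(np.array(xyz)*10),R*Rot.from_rotvec(rv))
def to(p,R):
    p0,R0=cmd(); print('->xyz',np.round(R0.inv().apply(np.array(p)-p0)/10,2).tolist(),'rv',np.round((R0.inv()*R).as_rotvec(),3).tolist())
def st():
    o=get_obs(); p,R=cmd(); print('t',round(o['time_s'],2),'meas',np.round(o['position'],1),np.round(o['tcp_rot'],1),'cmd',np.round(p,1),np.round(R.as_euler('xyz',degrees=True),1),'F',np.round(o['wrist_force'],1),'grip',round(o['grip_width'],1),round(o['gripper_force'],1),'q',np.round(o['q']))
E
python3 - <<'E'
from h import *
setc([250.542,517.552,231.305],Rd(154.171)); upd([-23.1,-8.9,-2.9],[0,0,-.45]); upd([-22.4,-27.8,24.2],[0,0,-.018]); st()
E
```

```text
t 3.08 meas [639.4  60.7  14. ] [ 180.    -0.5 -178.9] cmd [643.5  58.6  18.3] [-180.    0. -179.] F [-0.3 -0.6 -0.8] grip 85.5 0.0 q [  2.  35.  91.   0.  54. -89.]
```

Call:
drive_tool([
  {"xyz": [0,0,0],"delta_rot": [0,0,0],"jaw": 1},
  {"xyz": [0,0,0],"delta_rot": [0,0,0],"jaw": 1},
  {"xyz": [0,0,0],"delta_rot": [0,0,0],"jaw": 0.6},
  {"xyz": [0,0,0],"delta_rot": [0,0,0],"jaw": 0.4},
  {"xyz": [0,0,0],"delta_rot": [0,0,0],"jaw": 0.4},
  {"xyz": [0,0,0],"delta_rot": [0,0,0],"jaw": 0.4},
], force=40)

```text
time_s: 3.58
position: [644.8, 58.8, 20.2]
tcp_rot: [180.0, 0.2, -179.0]
wrist_force: [-0.4, 0.9, 5.7]
grip_width: 59.4
gripper_force: 44.9
```

```bash
python3 - <<'E'
from h import *
st()
E
```

```text
t 3.58 meas [644.8  58.8  20.2] [ 180.     0.2 -179. ] cmd [643.5  58.6  18.3] [-180.    0. -179.] F [-0.4  0.9  5.7] grip 59.4 44.9 q [  1.  35.  91.   0.  54. -90.]
```

```bash
cat >> h.py <<'E'
SH=np.array([442.33,338.28,-.0468])
def place(s,x,y,z,flip=True):
    R=ledgeR(s[2])*Rot.from_euler('xyz',[180,0,180 if flip else 0],degrees=True)
    return ledge_pts(s,[x,y,z])[0],R
E
python3 - <<'E'
from h import *
setc([643.8,58.6,18.8],cmd()[1])
print(*place(SH,38,0,90)); to(*place(SH,38,0,90)); to(*place(SH,38,0,14))
E
```

```text
[455.90069439 337.64442742 126.744159  ] Rotation.from_matrix(array([[-9.65331858e-01,  4.67829180e-02,  2.56799069e-01],
                            [ 4.52105431e-02,  9.98905080e-01, -1.20269784e-02],
                            [-2.57080552e-01,  1.50053581e-16, -9.66389978e-01]]))
->xyz [18.31, 28.22, -10.79] rv [0.008, -0.26, 0.064]
->xyz [16.36, 28.1, -3.45] rv [0.008, -0.26, 0.064]
```

Call:
drive_tool([
  {"xyz": [0,0,-1],"delta_rot": [0,0,0],"jaw": 0.4},
  {"xyz": [0,0,-3.5],"delta_rot": [0,0,0],"jaw": 0.4},
  {"xyz": [0,0,-6.5],"delta_rot": [0,0,0],"jaw": 0.4},
  {"xyz": [0,0,-9.5],"delta_rot": [0,0,0],"jaw": 0.4},
  {"xyz": [0.6,1.0,-11.8],"delta_rot": [0,0,0],"jaw": 0.4},
  {"xyz": [2.4,3.7,-12.5],"delta_rot": [0,0,0],"jaw": 0.4},
  {"xyz": [4.4,6.8,-12.5],"delta_rot": [0,-0.03,0.01],"jaw": 0.4},
  {"xyz": [6.4,9.9,-12.5],"delta_rot": [0,-0.07,0.02],"jaw": 0.4},
  {"xyz": [8.4,13.0,-12.5],"delta_rot": [0,-0.11,0.03],"jaw": 0.4},
  {"xyz": [10.4,16.1,-12.5],"delta_rot": [0,-0.15,0.04],"jaw": 0.4},
  {"xyz": [12.4,19.2,-12.5],"delta_rot": [0.005,-0.19,0.05],"jaw": 0.4},
  {"xyz": [14.4,22.3,-12.5],"delta_rot": [0.008,-0.23,0.06],"jaw": 0.4},
  {"xyz": [16.3,25.2,-12.0],"delta_rot": [0.008,-0.26,0.064],"jaw": 0.4},
  {"xyz": [17.6,27.2,-11.2],"delta_rot": [0.008,-0.26,0.064],"jaw": 0.4},
  {"xyz": [18.3,28.2,-10.8],"delta_rot": [0.008,-0.26,0.064],"jaw": 0.4},
  {"xyz": [18.3,28.2,-10.8],"delta_rot": [0.008,-0.26,0.064],"jaw": 0.4},
  {"xyz": [18.3,28.2,-10.8],"delta_rot": [0.008,-0.26,0.064],"jaw": 0.4},
  {"xyz": [18.3,28.2,-10.8],"delta_rot": [0.008,-0.26,0.064],"jaw": 0.4},
])

```text
time_s: 5.08
position: [455.9, 336.9, 126.7]
tcp_rot: [180.0, 14.9, 177.3]
wrist_force: [-0.2, 0.3, -2.2]
grip_width: 59.6
gripper_force: 44.1
```

```bash
python3 - <<'E'
from h import *
upd([18.3,28.2,-10.8],[.008,-.26,.064]); st()
im=save('wrist','w2'); cv2.imwrite('pics/w2b.png',cv2.resize(im[:,:,::-1],(800,600)))
to(*place(SH,38,0,15)); st()
E
```

```text
t 5.08 meas [455.9 336.9 126.7] [180.   14.9 177.3] cmd [456.  337.4 126.8] [180.   14.9 177.3] F [-0.2  0.3 -2.2] grip 59.6 44.1 q [ 39.  19. 105. -14.  46. -40.]
->xyz [0.01, 0.02, 7.5] rv [0.0, 0.0, -0.0]
t 5.13 meas [456.3 336.7 126.8] [180.   14.9 177.2] cmd [456.  337.4 126.8] [180.   14.9 177.3] F [-0.1  0.2 -2.5] grip 59.3 44.1 q [ 39.  19. 105. -14.  46. -40.]
```

View pics/w2b.png

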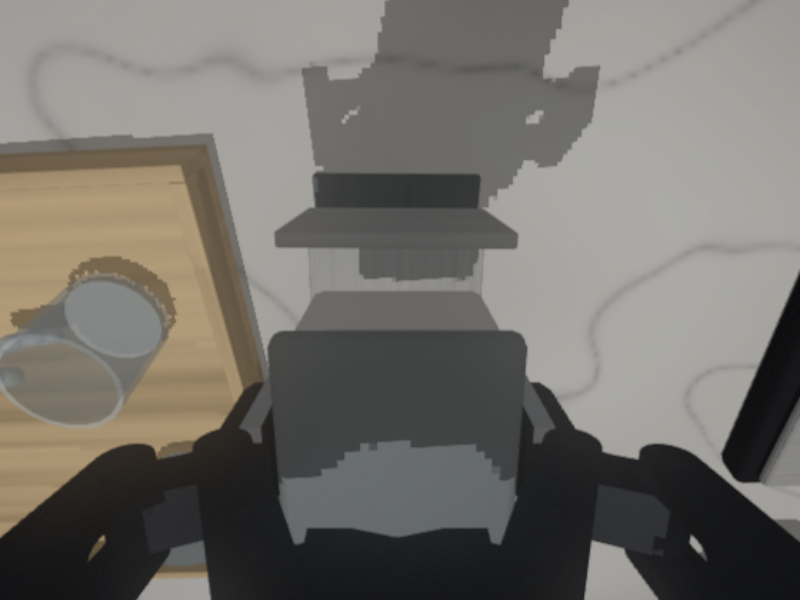

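The tub is held level and square between the fingers. The backstop spans cols 275–517 and the tub lid cols 270–527, rear lid edge at row 331. I'll check the in-hand offset from these edges.

```bash
python3 - <<'E'
from h import *
C=calibration('wrist'); p,R=cmd()
# tool x = -ledge x, so rear edge at tool +30; heights along -z
for h in (9,11,13):
  for dx in (-2,0,2):
    P=R.apply([[30+dx,-30,h-52],[30+dx,30,h-52],[30+dx,-30,h],[30+dx,30,h]])+p
    print(h,dx,np.round(proj(0,P,C)*600/420).tolist())
E
```

```text
9 -2 [[256.0, 355.0], [534.0, 354.0], [301.0, 289.0], [490.0, 288.0]]
9 0 [[255.0, 346.0], [535.0, 346.0], [300.0, 282.0], [491.0, 282.0]]
9 2 [[255.0, 337.0], [535.0, 337.0], [300.0, 276.0], [491.0, 276.0]]
11 -2 [[259.0, 351.0], [532.0, 351.0], [302.0, 287.0], [489.0, 287.0]]
11 0 [[258.0, 343.0], [532.0, 342.0], [302.0, 281.0], [490.0, 281.0]]
11 2 [[257.0, 334.0], [533.0, 334.0], [301.0, 275.0], [490.0, 274.0]]
13 -2 [[261.0, 348.0], [529.0, 347.0], [303.0, 285.0], [488.0, 285.0]]
13 0 [[260.0, 339.0], [530.0, 339.0], [303.0, 279.0], [488.0, 279.0]]
13 2 [[260.0, 331.0], [531.0, 330.0], [302.0, 273.0], [489.0, 273.0]]
```

Predicted and observed edges differ by 2–5 mm (rounded lid, height in hand), so I'll descend guarded and feel for contact.

Call:
drive_tool([
  {"xyz": [0,0,2],"delta_rot": [0,0,0],"jaw": 0.4},
  {"xyz": [0,0,4.5],"delta_rot": [0,0,0],"jaw": 0.4},
  {"xyz": [0,0,6],"delta_rot": [0,0,0],"jaw": 0.4},
  {"xyz": [0,0,7],"delta_rot": [0,0,0],"jaw": 0.4},
  {"xyz": [0,0,7],"delta_rot": [0,0,0],"jaw": 0.4},
  {"xyz": [0,0,7],"delta_rot": [0,0,0],"jaw": 0.4},
])

```text
time_s: 5.63
position: [474.2, 335.8, 58.5]
tcp_rot: [-180.0, 14.9, 177.2]
wrist_force: [0.4, -0.1, -1.5]
grip_width: 59.8
gripper_force: 44.0
```

Call:
drive_tool([
  {"xyz": [0,0,0.2],"delta_rot": [0,0,0],"jaw": 0.4},
  {"xyz": [0,0,0.4],"delta_rot": [0,0,0],"jaw": 0.4},
  {"xyz": [0,0,0.4],"delta_rot": [0,0,0],"jaw": 0.4},
  {"xyz": [0,0,0.4],"delta_rot": [0,0,0],"jaw": 0.4},
])

```text
time_s: 5.97
position: [474.8, 336.8, 55.4]
tcp_rot: [179.9, 14.9, 177.3]
wrist_force: [0.3, 0.3, -0.8]
grip_width: 59.6
gripper_force: 44.0
```

Call:
drive_tool([
  {"xyz": [0,0,0.1],"delta_rot": [0,0,0],"jaw": 0.4},
  {"xyz": [0,0,0.2],"delta_rot": [0,0,0],"jaw": 0.4},
  {"xyz": [0,0,0.2],"delta_rot": [0,0,0],"jaw": 0.4},
  {"xyz": [0,0,0.2],"delta_rot": [0,0,0],"jaw": 0.4},
])

```text
time_s: 6.3
position: [475.1, 336.6, 52.9]
tcp_rot: [180.0, 14.9, 177.3]
wrist_force: [-0.2, 0.6, -3.2]
grip_width: 59.2
gripper_force: 44.0
```

Call:
drive_tool([
  {"xyz": [0,0,0.1],"delta_rot": [0,0,0],"jaw": 0.4},
  {"xyz": [0,0,0.2],"delta_rot": [0,0,0],"jaw": 0.4},
  {"xyz": [0,0,0.2],"delta_rot": [0,0,0],"jaw": 0.4},
  {"xyz": [0,0,0.2],"delta_rot": [0,0,0],"jaw": 0.4},
])

```text
time_s: 6.63
position: [475.5, 336.6, 51.8]
tcp_rot: [180.0, 14.9, 177.3]
wrist_force: [-3.9, 0.4, 5.3]
grip_width: 59.3
gripper_force: 44.9
```

Call:
drive_tool([
  {"xyz": [0,0,0.1],"delta_rot": [0,0,0],"jaw": 0.4},
  {"xyz": [0,0,0.1],"delta_rot": [0,0,0],"jaw": 0.4},
  {"xyz": [0,0,0.1],"delta_rot": [0,0,0],"jaw": 0.4},
])

```text
time_s: 6.88
position: [475.5, 336.7, 51.8]
tcp_rot: [179.9, 15.0, 177.3]
wrist_force: [-7.0, -0.4, 14.8]
grip_width: 59.7
gripper_force: 45.9
```

Contact came at TCP 12.5 mm above the ledge. I'll ease up and slide toward the backstop.

Call:
drive_tool([
  {"xyz": [0,0,-0.2],"delta_rot": [0,0,0],"jaw": 0.4},
  {"xyz": [0.2,0,-0.2],"delta_rot": [0,0,0],"jaw": 0.4},
  {"xyz": [0.4,0,-0.2],"delta_rot": [0,0,0],"jaw": 0.4},
  {"xyz": [0.5,0,-0.2],"delta_rot": [0,0,0],"jaw": 0.4},
  {"xyz": [0.5,0,-0.2],"delta_rot": [0,0,0],"jaw": 0.4},
  {"xyz": [0.5,0,-0.2],"delta_rot": [0,0,0],"jaw": 0.4},
])

```text
time_s: 7.38
position: [470.7, 336.8, 50.6]
tcp_rot: [180.0, 14.9, 177.3]
wrist_force: [-0.7, -1.0, 1.1]
grip_width: 59.6
gripper_force: 44.4
```

Call:
drive_tool([
  {"xyz": [0.1,0,0],"delta_rot": [0,0,0],"jaw": 0.4},
  {"xyz": [0.2,0,0],"delta_rot": [0,0,0],"jaw": 0.4},
  {"xyz": [0.2,0,0],"delta_rot": [0,0,0],"jaw": 0.4},
  {"xyz": [0.2,0,0],"delta_rot": [0,0,0],"jaw": 0.4},
])

```text
time_s: 7.72
position: [468.7, 336.9, 50.0]
tcp_rot: [180.0, 14.9, 177.3]
wrist_force: [0.3, 0.2, -0.4]
grip_width: 59.5
gripper_force: 44.4
```

Call:
drive_tool([
  {"xyz": [0.1,0,0],"delta_rot": [0,0,0],"jaw": 0.4},
  {"xyz": [0.1,0,0],"delta_rot": [0,0,0],"jaw": 0.4},
  {"xyz": [0.1,0,0],"delta_rot": [0,0,0],"jaw": 0.4},
])

```text
time_s: 7.97
position: [468.7, 337.0, 50.1]
tcp_rot: [180.0, 15.0, 177.3]
wrist_force: [5.2, -2.5, -1.1]
grip_width: 59.7
gripper_force: 44.0
```

Backstop contact is at ledge x = 30.0 mm, exactly as expected for a 60 mm tub. I'll press lightly, release and retreat.

Call:
drive_tool([
  {"xyz": [0,0,0.1],"delta_rot": [0,0,0],"jaw": 0.4},
  {"xyz": [0,0,0.1],"delta_rot": [0,0,0],"jaw": 0.7},
  {"xyz": [0,0,0.1],"delta_rot": [0,0,0],"jaw": 1},
  {"xyz": [0,0,0.1],"delta_rot": [0,0,0],"jaw": 1},
  {"xyz": [0,0,0.1],"delta_rot": [0,0,0],"jaw": 1},
  {"xyz": [0,0,0.1],"delta_rot": [0,0,0],"jaw": 1},
  {"xyz": [0,0,-1],"delta_rot": [0,0,0],"jaw": 1},
  {"xyz": [0,0,-3],"delta_rot": [0,0,0],"jaw": 1},
  {"xyz": [0,0,-6],"delta_rot": [0,0,0],"jaw": 1},
  {"xyz": [0,0,-9],"delta_rot": [0,0,0],"jaw": 1},
  {"xyz": [0,0,-12],"delta_rot": [0,0,0],"jaw": 1},
  {"xyz": [0,0,-12],"delta_rot": [0,0,0],"jaw": 1},
  {"xyz": [0,0,-12],"delta_rot": [0,0,0],"jaw": 1},
])

```text
time_s: 9.05
position: [437.4, 339.4, 168.6]
tcp_rot: [179.8, 15.1, 177.3]
wrist_force: [0.7, 0.5, 0.6]
grip_width: 85.5
gripper_force: 0.0
```

```bash
python3 - <<'E'
from h import *
upd([.8,0,7.7]); upd([0,0,-12]); st()
C=calibration('wrist'); json.dump({k:np.array(v).tolist() for k,v in C.items()},open('cw3.json','w'))
im=save('wrist','w3'); cv2.imwrite('pics/w3b.png',cv2.resize(im[:,:,::-1],(800,600)))
P=ledge_pts(SH,[[0,-30,52],[0,30,52],[60,-30,52],[60,30,52],[0,-42,64],[0,42,64]])
print(np.round(proj(0,P,C)*600/420).tolist())
to([420,60,220],Rd(180))
E
```

```text
t 9.05 meas [437.4 339.4 168.6] [179.8  15.1 177.3] cmd [437.2 338.3 166.3] [180.   14.9 177.3] F [0.7 0.5 0.6] grip 85.5 0.0 q [ 40.  15. 103. -13.  52. -40.]
[[326.0, 238.0], [457.0, 238.0], [331.0, 359.0], [453.0, 358.0], [295.0, 243.0], [488.0, 243.0]]
->xyz [-0.99, -27.88, -5.3] rv [-0.006, 0.26, -0.047]
```

View pics/w3b.png

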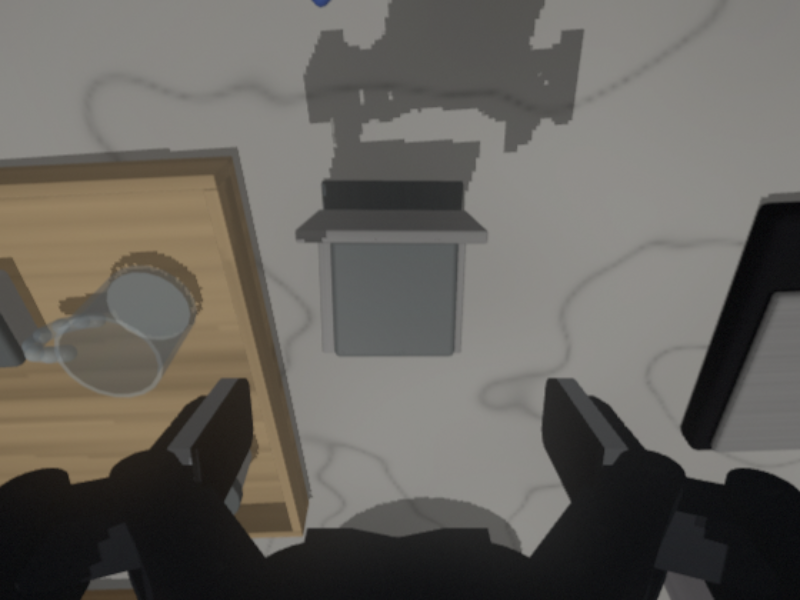

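The tub sits flat against the backstop. It looks about 2 mm right of the ledge's middle: lid cols 333–457, ledge edges 322–461 near row 350. I'll measure this with an edge profile.

```bash
python3 - <<'E'
from h import *
C=json.load(open('cw3.json')); im=cv2.imread('pics/w3.png').astype(float).mean(2)
for r in (190,210,230,240):
    print(r,im[r-1:r+2,218:332].mean(0).round().astype(int).tolist()) if r in(210,240) else 0
for x,z in((20,0),(50,0),(20,52),(50,52)):
    h=42 if z==0 else 30
    print(x,z,proj(0,ledge_pts(SH,[[x,-h,z],[x,h,z]]),C).round(1).tolist())
E
```

```text
210 [133, 133, 133, 133, 133, 133, 117, 118, 121, 121, 121, 123, 122, 122, 104, 84, 84, 91, 96, 98, 98, 98, 98, 97, 97, 97, 97, 97, 97, 97, 97, 97, 97, 97, 97, 97, 97, 97, 97, 97, 96, 96, 96, 96, 96, 95, 96, 96, 96, 95, 96, 96, 96, 96, 96, 96, 95, 95, 96, 95, 95, 95, 95, 95, 95, 95, 95, 95, 95, 94, 95, 95, 94, 95, 95, 94, 95, 95, 95, 94, 94, 94, 94, 94, 94, 94, 95, 94, 94, 94, 94, 94, 94, 94, 94, 94, 94, 94, 89, 83, 76, 95, 113, 118, 118, 113, 126, 134, 135, 135, 135, 135, 135, 135]
240 [135, 135, 135, 135, 135, 135, 135, 121, 119, 123, 124, 125, 126, 125, 125, 114, 90, 85, 93, 99, 101, 101, 100, 100, 100, 101, 100, 100, 99, 100, 100, 100, 100, 100, 100, 100, 99, 100, 99, 99, 99, 99, 99, 99, 99, 99, 99, 99, 99, 99, 98, 99, 98, 98, 98, 98, 98, 98, 98, 98, 97, 97, 98, 98, 97, 98, 97, 98, 98, 97, 97, 97, 98, 97, 97, 97, 97, 97, 97, 97, 97, 97, 97, 96, 97, 96, 96, 96, 97, 97, 96, 97, 97, 96, 96, 96, 96, 92, 86, 80, 102, 116, 118, 118, 115, 133, 139, 139, 139, 139, 139, 140, 139, 140]
20 0 [[223.1, 179.6], [326.1, 179.5]]
50 0 [[224.8, 214.6], [324.7, 214.4]]
20 52 [[229.6, 196.4], [318.9, 196.2]]
50 52 [[231.4, 237.9], [317.5, 237.7]]
```

Tub centre is 1.6 mm toward +y of the ledge middle (a camera bias). I'll correct my ledge estimate and re-grip the tub gently to recentre it.

Call:
drive_tool([
  {"xyz": [0,-0.16,3],"delta_rot": [0,0,0],"jaw": 1},
  {"xyz": [0,-0.16,6],"delta_rot": [0,0,0],"jaw": 1},
  {"xyz": [0,-0.16,9],"delta_rot": [0,0,0],"jaw": 1},
  {"xyz": [0,-0.16,11.5],"delta_rot": [0,0,0],"jaw": 1},
  {"xyz": [0,-0.16,11.8],"delta_rot": [0,0,0],"jaw": 1},
  {"xyz": [0,-0.16,11.8],"delta_rot": [0,0,0],"jaw": 0.8},
  {"xyz": [0,-0.16,11.8],"delta_rot": [0,0,0],"jaw": 0.65},
  {"xyz": [0,-0.16,11.8],"delta_rot": [0,0,0],"jaw": 0.65},
  {"xyz": [0,-0.16,11.8],"delta_rot": [0,0,0],"jaw": 0.65},
  {"xyz": [0.1,-0.16,11.8],"delta_rot": [0,0,0],"jaw": 0.65},
  {"xyz": [0.1,-0.16,11.8],"delta_rot": [0,0,0],"jaw": 0.65},
], force=20)

```text
time_s: 10.02
position: [466.7, 335.9, 52.8]
tcp_rot: [179.9, 15.0, 177.3]
wrist_force: [1.4, -0.6, -1.4]
grip_width: 59.7
gripper_force: 22.8
```

Call:
drive_tool([
  {"xyz": [0,0,0],"delta_rot": [0,0,0],"jaw": 0.85},
  {"xyz": [0,0,0],"delta_rot": [0,0,0],"jaw": 1},
  {"xyz": [0,0,0],"delta_rot": [0,0,0],"jaw": 1},
  {"xyz": [0,0,0],"delta_rot": [0,0,0],"jaw": 1},
  {"xyz": [0,0,-2],"delta_rot": [0,0,0],"jaw": 1},
  {"xyz": [0,0,-5],"delta_rot": [0,0,0],"jaw": 1},
  {"xyz": [0,0,-8.5],"delta_rot": [0,0,0],"jaw": 1},
  {"xyz": [0,0,-12],"delta_rot": [0,0,0],"jaw": 1},
  {"xyz": [0,0,-12],"delta_rot": [0,0,0],"jaw": 1},
  {"xyz": [0,0,-12],"delta_rot": [0,0,0],"jaw": 1},
])

```text
time_s: 10.85
position: [436.2, 338.0, 170.1]
tcp_rot: [179.7, 15.1, 177.3]
wrist_force: [-0.2, -0.1, -0.3]
grip_width: 85.5
gripper_force: 0.0
```

```bash
sed -i 's/442.33,338.28/442.33,336.68/' h.py; python3 - <<'E'
from h import *
upd([.1,-.16,11.8]); upd([0,0,-12]); st()
C=calibration('wrist')
im=save('wrist','w4').astype(float).mean(2)
def cr(v,lo):  # biggest gradients
    g=np.abs(np.diff(v)); return [(int(lo+i),int(g[i])) for i in range(len(g)) if g[i]>9]
for r in (212,236): print(r,cr(im[r-1:r+2,215:335].mean(0),215))
for x,z in((50,0),(50,52)):
    h=42 if z==0 else 30
    print(x,z,proj(0,ledge_pts(SH,[[x,-h,z],[x,h,z]]),C).round(1).tolist())
to([420,60,220],Rd(180))
E
```

```text
t 10.85 meas [436.2 338.  170.1] [179.7  15.1 177.3] cmd [435.7 336.8 168. ] [180.   14.9 177.3] F [-0.2 -0.1 -0.3] grip 85.5 0.0 q [ 40.  14. 103. -13.  52. -40.]
212 [(225, 16), (232, 27), (233, 11), (318, 23), (319, 14), (325, 10)]
236 [(226, 16), (233, 27), (317, 21), (318, 15), (323, 11), (324, 11)]
50 0 [[224.9, 214.6], [324.2, 214.4]]
50 52 [[231.5, 237.8], [316.9, 237.6]]
->xyz [-1.09, -27.72, -5.1] rv [-0.006, 0.26, -0.047]
```

Recentred: lid and ledge centres are both at col 275.5. Now I'll look at square_shallow and the jug handle.

Call:
drive_tool([
  {"xyz": [-0.1,-3,-1.5],"delta_rot": [0,0.03,0],"jaw": 1},
  {"xyz": [-0.3,-6.5,-3],"delta_rot": [0,0.07,-0.01],"jaw": 1},
  {"xyz": [-0.4,-10,-4],"delta_rot": [0,0.12,-0.02],"jaw": 1},
  {"xyz": [-0.6,-13.5,-5.1],"delta_rot": [-0.003,0.17,-0.03],"jaw": 1},
  {"xyz": [-0.8,-17.2,-5.1],"delta_rot": [-0.006,0.22,-0.04],"jaw": 1},
  {"xyz": [-0.9,-20.9,-5.1],"delta_rot": [-0.006,0.26,-0.047],"jaw": 1},
  {"xyz": [-1.0,-24.3,-5.1],"delta_rot": [-0.006,0.26,-0.047],"jaw": 1},
  {"xyz": [-1.1,-27.7,-5.1],"delta_rot": [-0.006,0.26,-0.047],"jaw": 1},
  {"xyz": [-1.1,-27.7,-5.1],"delta_rot": [-0.006,0.26,-0.047],"jaw": 1},
  {"xyz": [-1.1,-27.7,-5.1],"delta_rot": [-0.006,0.26,-0.047],"jaw": 1},
  {"xyz": [-1.1,-27.7,-5.1],"delta_rot": [-0.006,0.26,-0.047],"jaw": 1},
])

```text
time_s: 11.82
position: [419.2, 60.2, 218.2]
tcp_rot: [180.0, -0.2, 179.9]
wrist_force: [0.2, -0.4, -0.1]
grip_width: 85.4
gripper_force: 0.0
```

```bash
python3 - <<'E'
from h import *
upd([-1.1,-27.7,-5.1],[-.006,.26,-.047]); st()
C=calibration('wrist'); json.dump({k:np.array(v).tolist() for k,v in C.items()},open('cw5.json','w'))
im=save('wrist','w5'); cv2.imwrite('pics/w5b.png',cv2.resize(im[:,:,::-1],(800,600)))
for k,(x,y,z,l) in {'ss':(499,62,40,30),'ld':(495,-58,60,50)}.items():
    print(k,np.round(proj(0,[[x-l,y-30,z],[x-l,y+30,z],[x+l,y+30,z],[x+l,y-30,z]],C)*600/420).tolist())
E
```

```text
t 11.82 meas [419.2  60.2 218.2] [180.   -0.2 179.9] cmd [420.1  60.2 220. ] [ 180.    0. -180.] F [ 0.2 -0.4 -0.1] grip 85.4 0.0 q [  2.   6. 104.   0.  70. -88.]
ss [[354.0, 330.0], [441.0, 330.0], [439.0, 408.0], [356.0, 408.0]]
ld [[163.0, 306.0], [257.0, 306.0], [268.0, 443.0], [182.0, 443.0]]
```

View pics/w5b.png

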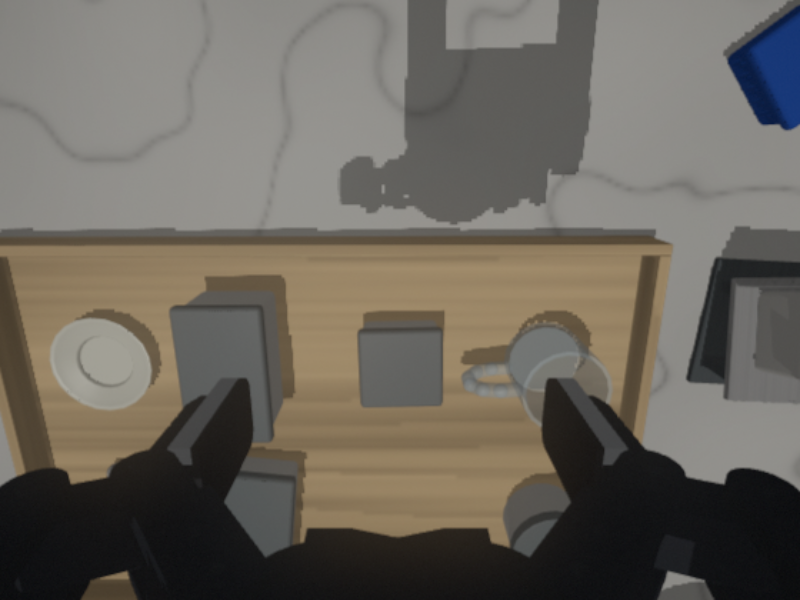

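The lid of square_shallow is at cols 359–442, rows 329–406, giving (498.5,62.5). The jug handle spans (462–500, 365–397), so I grip 17 mm toward the robot end with a reduced opening to stay clear of it.

Call:
drive_tool([
  {"xyz": [-2,0,2],"delta_rot": [0,0,0],"jaw": 0.85},
  {"xyz": [-4.5,0.1,5],"delta_rot": [0,0,0],"jaw": 0.85},
  {"xyz": [-6.1,0.1,8.5],"delta_rot": [0,0,0],"jaw": 0.85},
  {"xyz": [-6.1,0.1,12],"delta_rot": [0,0,0],"jaw": 0.85},
  {"xyz": [-6.1,0.1,14.5],"delta_rot": [0,0,0],"jaw": 0.85},
  {"xyz": [-6.1,0.1,16],"delta_rot": [0,0,0],"jaw": 0.85},
  {"xyz": [-6.1,0.1,16],"delta_rot": [0,0,0],"jaw": 0.85},
  {"xyz": [-6.1,0.1,16],"delta_rot": [0,0,0],"jaw": 0.85},
])

```text
time_s: 12.53
position: [479.9, 62.7, 58.5]
tcp_rot: [180.0, -0.2, -179.9]
wrist_force: [1.2, 0.6, 0.4]
grip_width: 72.6
gripper_force: 0.0
```

Call:
drive_tool([
  {"xyz": [0,0,1.5],"delta_rot": [0,0,0],"jaw": 0.85},
  {"xyz": [0,0,3],"delta_rot": [0,0,0],"jaw": 0.85},
  {"xyz": [0,0,4],"delta_rot": [0,0,0],"jaw": 0.85},
  {"xyz": [0,0,4.6],"delta_rot": [0,0,0],"jaw": 0.85},
  {"xyz": [0,0,4.8],"delta_rot": [0,0,0],"jaw": 0.85},
  {"xyz": [0,0,4.8],"delta_rot": [0,0,0],"jaw": 0.85},
  {"xyz": [0,0,4.8],"delta_rot": [0,0,0],"jaw": 0.7},
  {"xyz": [0,0,4.8],"delta_rot": [0,0,0],"jaw": 0.5},
  {"xyz": [0,0,4.8],"delta_rot": [0,0,0],"jaw": 0.5},
  {"xyz": [0,0,4.8],"delta_rot": [0,0,0],"jaw": 0.5},
], force=45)

```text
time_s: 13.37
position: [481.7, 61.5, 12.7]
tcp_rot: [180.0, 0.1, -180.0]
wrist_force: [-1.0, 1.6, 6.7]
grip_width: 59.0
gripper_force: 48.9
```

```bash
python3 - <<'E'
from h import *
upd([-6.1,.1,20.8]); st(); to(*place(SH,22,0,150)); to(*place(SH,22,0,80))
E
```

```text
t 13.37 meas [481.7  61.5  12.7] [ 1.8e+02  1.0e-01 -1.8e+02] cmd [481.1  61.2  12. ] [ 180.    0. -180.] F [-1.   1.6  6.7] grip 59.0 48.9 q [  2.  27. 112.   0.  41. -88.]
->xyz [5.6, 27.63, -16.86] rv [0.006, -0.26, 0.047]
->xyz [3.81, 27.55, -10.09] rv [0.006, -0.26, 0.047]
```

Gripped, 59.0 mm wide. I'll carry it over the stand with the tilt. Because the grip is off-centre I'll set it down about 5 mm short of the backstop, then re-grip at the middle and push back.

Call:
drive_tool([
  {"xyz": [0,0,-1],"delta_rot": [0,0,0],"jaw": 0.5},
  {"xyz": [0,0,-3.5],"delta_rot": [0,0,0],"jaw": 0.5},
  {"xyz": [0,0,-6.5],"delta_rot": [0,0,0],"jaw": 0.5},
  {"xyz": [0,0,-9.5],"delta_rot": [0,0,0],"jaw": 0.5},
  {"xyz": [0.2,1,-12.5],"delta_rot": [0,0,0],"jaw": 0.5},
  {"xyz": [0.8,3.7,-15],"delta_rot": [0,0,0],"jaw": 0.5},
  {"xyz": [1.4,6.8,-16.8],"delta_rot": [0,-0.03,0.01],"jaw": 0.5},
  {"xyz": [2.0,10,-16.8],"delta_rot": [0,-0.07,0.02],"jaw": 0.5},
  {"xyz": [2.7,13.3,-16.8],"delta_rot": [0,-0.12,0.03],"jaw": 0.5},
  {"xyz": [3.4,16.7,-16.8],"delta_rot": [0,-0.17,0.04],"jaw": 0.5},
  {"xyz": [4.1,20.2,-16.8],"delta_rot": [0.006,-0.22,0.047],"jaw": 0.5},
  {"xyz": [4.8,23.7,-16.8],"delta_rot": [0.006,-0.26,0.047],"jaw": 0.5},
  {"xyz": [5.4,26.4,-16.8],"delta_rot": [0.006,-0.26,0.047],"jaw": 0.5},
  {"xyz": [5.6,27.6,-16.8],"delta_rot": [0.006,-0.26,0.047],"jaw": 0.5},
  {"xyz": [5.6,27.6,-16.8],"delta_rot": [0.006,-0.26,0.047],"jaw": 0.5},
  {"xyz": [5.6,27.6,-16.8],"delta_rot": [0.006,-0.26,0.047],"jaw": 0.5},
])

```text
time_s: 14.7
position: [424.6, 337.1, 179.5]
tcp_rot: [-180.0, 14.9, 177.4]
wrist_force: [-0.4, -0.5, -2.0]
grip_width: 59.3
gripper_force: 49.0
```

```bash
python3 - <<'E'
from h import *
upd([5.6,27.6,-16.8],[.006,-.26,.047]); st(); to(*place(SH,18,0,63))
C=calibration('wrist'); im=save('wrist','w6'); cv2.imwrite('pics/w6b.png',cv2.resize(im[:,:,::-1],(800,600)))
p,R=cmd(); P=R.apply([[30-17.4,-30,5-32],[30-17.4,30,5-32],[30-17.4,-30,5],[30-17.4,30,5]])+p
print(np.round(proj(0,P,C)*600/420).tolist())
E
```

```text
t 14.7 meas [424.6 337.1 179.5] [-180.    14.9  177.4] cmd [425.1 337.2 180. ] [180.   14.9 177.3] F [-0.4 -0.5 -2. ] grip 59.3 49.0 q [ 41.  13. 103. -13.  53. -40.]
->xyz [0.39, 0.03, 8.64] rv [0.0, 0.0, -0.0]
[[276.0, 389.0], [510.0, 389.0], [299.0, 342.0], [488.0, 342.0]]
```

View pics/w6b.png

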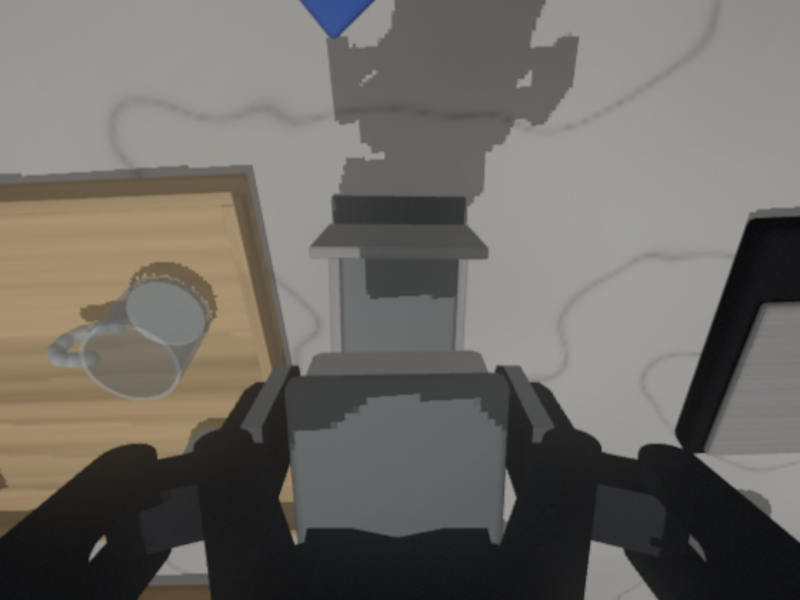

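Tub level and aligned: lid cols 287–508, deep tub lid 341–458 and backstop 312–487 below it. Descending guarded.

Call:
drive_tool([
  {"xyz": [0.2,0,2],"delta_rot": [0,0,0],"jaw": 0.5},
  {"xyz": [0.4,0,5],"delta_rot": [0,0,0],"jaw": 0.5},
  {"xyz": [0.4,0,7.2],"delta_rot": [0,0,0],"jaw": 0.5},
  {"xyz": [0.4,0,8.3],"delta_rot": [0,0,0],"jaw": 0.5},
  {"xyz": [0.4,0,8.6],"delta_rot": [0,0,0],"jaw": 0.5},
  {"xyz": [0.4,0,8.9],"delta_rot": [0,0,0],"jaw": 0.5},
  {"xyz": [0.4,0,8.9],"delta_rot": [0,0,0],"jaw": 0.5},
  {"xyz": [0.4,0,8.9],"delta_rot": [0,0,0],"jaw": 0.5},
])

```text
time_s: 15.42
position: [444.5, 336.0, 93.3]
tcp_rot: [179.9, 15.0, 177.2]
wrist_force: [0.0, 0.2, -1.0]
grip_width: 59.3
gripper_force: 48.9
```

Call:
drive_tool([
  {"xyz": [0,0,0.1],"delta_rot": [0,0,0],"jaw": 0.5},
  {"xyz": [0,0,0.15],"delta_rot": [0,0,0],"jaw": 0.5},
  {"xyz": [0,0,0.15],"delta_rot": [0,0,0],"jaw": 0.5},
  {"xyz": [0,0,0.15],"delta_rot": [0,0,0],"jaw": 0.5},
])

```text
time_s: 15.75
position: [444.2, 336.5, 91.5]
tcp_rot: [179.9, 14.9, 177.3]
wrist_force: [0.2, 0.2, -1.4]
grip_width: 59.0
gripper_force: 48.9
```

Call:
drive_tool([
  {"xyz": [0,0,0.1],"delta_rot": [0,0,0],"jaw": 0.5},
  {"xyz": [0,0,0.15],"delta_rot": [0,0,0],"jaw": 0.5},
  {"xyz": [0,0,0.15],"delta_rot": [0,0,0],"jaw": 0.5},
  {"xyz": [0,0,0.15],"delta_rot": [0,0,0],"jaw": 0.5},
])

```text
time_s: 16.08
position: [444.5, 336.5, 89.7]
tcp_rot: [180.0, 14.9, 177.3]
wrist_force: [-0.6, 0.7, -0.4]
grip_width: 59.3
gripper_force: 49.1
```

Call:
drive_tool([
  {"xyz": [0,0,0.1],"delta_rot": [0,0,0],"jaw": 0.5},
  {"xyz": [0,0,0.1],"delta_rot": [0,0,0],"jaw": 0.5},
  {"xyz": [0,0,0.1],"delta_rot": [0,0,0],"jaw": 0.5},
])

```text
time_s: 16.33
position: [444.5, 336.5, 89.6]
tcp_rot: [179.9, 14.9, 177.3]
wrist_force: [-4.8, 0.1, 8.5]
grip_width: 59.2
gripper_force: 50.0
```

Contact. I'll release, move 14 mm up the slope alongside the tub, re-grip and push back to the stop.

Call:
drive_tool([
  {"xyz": [0,0,-0.05],"delta_rot": [0,0,0],"jaw": 0.7},
  {"xyz": [0,0,-0.05],"delta_rot": [0,0,0],"jaw": 1},
  {"xyz": [0,0,-0.05],"delta_rot": [0,0,0],"jaw": 1},
  {"xyz": [0,0,-0.05],"delta_rot": [0,0,0],"jaw": 1},
  {"xyz": [-0.4,0,-0.05],"delta_rot": [0,0,0],"jaw": 1},
  {"xyz": [-1.0,0,-0.05],"delta_rot": [0,0,0],"jaw": 1},
  {"xyz": [-1.4,0,-0.05],"delta_rot": [0,0,0],"jaw": 1},
  {"xyz": [-1.4,0,-0.05],"delta_rot": [0,0,0],"jaw": 1},
  {"xyz": [-1.4,0,-0.05],"delta_rot": [0,0,0],"jaw": 0.8},
  {"xyz": [-1.4,0,-0.05],"delta_rot": [0,0,0],"jaw": 0.5},
  {"xyz": [-1.4,0,-0.05],"delta_rot": [0,0,0],"jaw": 0.5},
  {"xyz": [-1.4,0,-0.05],"delta_rot": [0,0,0],"jaw": 0.5},
], force=25)

```text
time_s: 17.33
position: [458.0, 335.5, 92.8]
tcp_rot: [180.0, 14.9, 177.3]
wrist_force: [-0.0, -0.4, 0.7]
grip_width: 59.7
gripper_force: 27.2
```

Call:
drive_tool([
  {"xyz": [0.1,0,0],"delta_rot": [0,0,0],"jaw": 0.5},
  {"xyz": [0.2,0,0],"delta_rot": [0,0,0],"jaw": 0.5},
  {"xyz": [0.3,0,0],"delta_rot": [0,0,0],"jaw": 0.5},
  {"xyz": [0.3,0,0],"delta_rot": [0,0,0],"jaw": 0.5},
  {"xyz": [0.3,0,0],"delta_rot": [0,0,0],"jaw": 0.5},
])

```text
time_s: 17.75
position: [455.1, 335.9, 92.0]
tcp_rot: [180.0, 14.9, 177.3]
wrist_force: [-1.0, 0.8, 2.0]
grip_width: 59.6
gripper_force: 27.2
```

Call:
drive_tool([
  {"xyz": [0.1,0,0],"delta_rot": [0,0,0],"jaw": 0.5},
  {"xyz": [0.2,0,0],"delta_rot": [0,0,0],"jaw": 0.5},
  {"xyz": [0.2,0,0],"delta_rot": [0,0,0],"jaw": 0.5},
  {"xyz": [0.2,0,0],"delta_rot": [0,0,0],"jaw": 0.5},
])

```text
time_s: 18.08
position: [454.3, 336.1, 91.9]
tcp_rot: [179.9, 15.0, 177.3]
wrist_force: [3.8, -0.9, 1.1]
grip_width: 59.6
gripper_force: 27.1
```

Call:
drive_tool([
  {"xyz": [0.1,0,0],"delta_rot": [0,0,0],"jaw": 0.5},
  {"xyz": [0.1,0,0],"delta_rot": [0,0,0],"jaw": 0.5},
  {"xyz": [0.1,0,0],"delta_rot": [0,0,0],"jaw": 0.5},
])

```text
time_s: 18.33
position: [454.2, 336.1, 92.0]
tcp_rot: [179.9, 15.1, 177.3]
wrist_force: [6.0, -2.5, 0.1]
grip_width: 59.2
gripper_force: 27.2
```

Call:
drive_tool([
  {"xyz": [0,0,0],"delta_rot": [0,0,0],"jaw": 0.7},
  {"xyz": [0,0,0],"delta_rot": [0,0,0],"jaw": 1},
  {"xyz": [0,0,0],"delta_rot": [0,0,0],"jaw": 1},
  {"xyz": [0,0,0],"delta_rot": [0,0,0],"jaw": 1},
  {"xyz": [0,0,-2],"delta_rot": [0,0,0],"jaw": 1},
  {"xyz": [0,0,-5],"delta_rot": [0,0,0],"jaw": 1},
  {"xyz": [0,0,-8],"delta_rot": [0,0,0],"jaw": 1},
  {"xyz": [0,0,-10],"delta_rot": [0,0,0],"jaw": 1},
  {"xyz": [0,0,-10],"delta_rot": [0,0,0],"jaw": 1},
  {"xyz": [0,0,-10],"delta_rot": [0,0,0],"jaw": 1},
])

```text
time_s: 19.17
position: [426.4, 337.6, 188.8]
tcp_rot: [179.9, 15.0, 177.3]
wrist_force: [0.4, 0.2, -0.1]
grip_width: 85.7
gripper_force: 0.0
```

```bash
python3 - <<'E'
from h import *
upd([0.4,0,9.3]);upd([-1.4,0,-.05]);upd([.6,0,-10]); st()
C=calibration('wrist'); im=save('wrist','w7'); cv2.imwrite('pics/w7b.png',cv2.resize(im[:,:,::-1],(800,600)))
P=ledge_pts(SH,[[0,-30,84],[0,30,84],[60,-30,84],[60,30,84],[60,-42,0],[60,42,0]]); print(np.round(proj(0,P,C)*600/420).tolist())
to([470,-100,260],Rd(180)); to([400,-345,270],Rd(180))
E
```

```text
t 19.17 meas [426.4 337.6 188.8] [179.9  15.  177.3] cmd [427.  337.1 188.3] [180.   14.9 177.3] F [ 0.4  0.2 -0.1] grip 85.7 0.0 q [ 41.  13. 102. -13.  55. -40.]
[[326.0, 255.0], [461.0, 254.0], [331.0, 378.0], [457.0, 377.0], [329.0, 319.0], [460.0, 319.0]]
->xyz [-7.99, -43.45, -5.31] rv [-0.006, 0.26, -0.047]
->xyz [-2.6, -68.26, -7.79] rv [-0.006, 0.26, -0.047]
```

View pics/w7b.png

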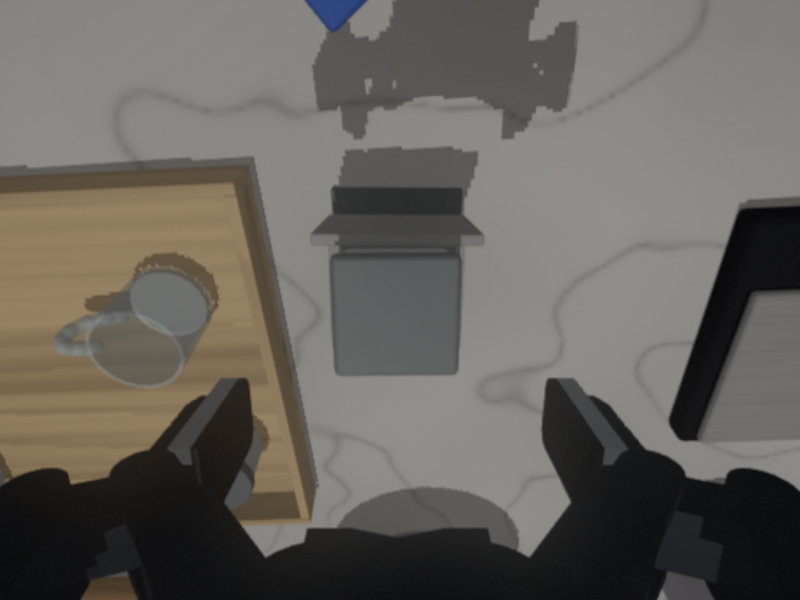

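The square stack is done: top lid 331–461 under backstop cols 312–484, flush and centred. Now to the long stand, turning the tool half round to keep joint 6 in range.

```bash
python3 - <<'E'
from h import *
to([480,0,270],Rd(95)); p,R=cmd(); d=R.inv().apply(np.array([480,0,270])-p)/10
upd(d.round(1),(R.inv()*Rd(95)).as_rotvec().round(3)); st(); to([506,-330,270],Rd(8))
E
```

```text
->xyz [-8.75, -33.42, -6.14] rv [0.187, 0.213, 1.428]
t 19.22 meas [426.  337.  187.5] [180.   14.9 177.3] cmd [4.806e+02 1.000e-01 2.698e+02] [180.   0.  95.] F [-0.3 -0.1  0.3] grip 85.4 0.0 q [ 41.  13. 102. -13.  55. -40.]
->xyz [-33.11, -0.33, -0.01] rv [0.0, -0.0, 1.518]
```

Call:
drive_tool([
  {"xyz": [-0.8,-3,-1.5],"delta_rot": [0.015,0.017,0.11],"jaw": 1},
  {"xyz": [-1.6,-6,-3],"delta_rot": [0.03,0.034,0.22],"jaw": 1},
  {"xyz": [-2.4,-9,-4.5],"delta_rot": [0.045,0.05,0.33],"jaw": 1},
  {"xyz": [-3.2,-12,-6.1],"delta_rot": [0.06,0.067,0.44],"jaw": 1},
  {"xyz": [-4.0,-15,-6.1],"delta_rot": [0.075,0.083,0.55],"jaw": 1},
  {"xyz": [-4.8,-18,-6.1],"delta_rot": [0.09,0.1,0.66],"jaw": 1},
  {"xyz": [-5.6,-21,-6.1],"delta_rot": [0.1,0.117,0.77],"jaw": 1},
  {"xyz": [-6.4,-24,-6.1],"delta_rot": [0.115,0.13,0.88],"jaw": 1},
  {"xyz": [-7.1,-27,-6.1],"delta_rot": [0.13,0.15,0.99],"jaw": 1},
  {"xyz": [-7.8,-30,-6.1],"delta_rot": [0.145,0.165,1.1],"jaw": 1},
  {"xyz": [-8.4,-32,-6.1],"delta_rot": [0.16,0.18,1.21],"jaw": 1},
  {"xyz": [-8.8,-33.4,-6.1],"delta_rot": [0.175,0.197,1.32],"jaw": 1},
  {"xyz": [-8.8,-33.4,-6.1],"delta_rot": [0.187,0.213,1.428],"jaw": 1},
  {"xyz": [-8.8,-33.4,-6.1],"delta_rot": [0.187,0.213,1.428],"jaw": 1},
])

```text
time_s: 20.38
position: [480.3, -1.4, 267.1]
tcp_rot: [-179.8, -0.0, 94.6]
wrist_force: [-0.5, -0.1, 0.4]
grip_width: 85.3
gripper_force: 0.0
```

Call:
drive_tool([
  {"xyz": [-2.4,0,0],"delta_rot": [0,0,0.11],"jaw": 1},
  {"xyz": [-4.8,0,0],"delta_rot": [0,0,0.22],"jaw": 1},
  {"xyz": [-7.2,0,0],"delta_rot": [0,0,0.33],"jaw": 1},
  {"xyz": [-9.6,-0.1,0],"delta_rot": [0,0,0.44],"jaw": 1},
  {"xyz": [-12,-0.1,0],"delta_rot": [0,0,0.55],"jaw": 1},
  {"xyz": [-14.4,-0.1,0],"delta_rot": [0,0,0.66],"jaw": 1},
  {"xyz": [-16.8,-0.2,0],"delta_rot": [0,0,0.77],"jaw": 1},
  {"xyz": [-19.2,-0.2,0],"delta_rot": [0,0,0.88],"jaw": 1},
  {"xyz": [-21.6,-0.2,0],"delta_rot": [0,0,0.99],"jaw": 1},
  {"xyz": [-24,-0.3,0],"delta_rot": [0,0,1.1],"jaw": 1},
  {"xyz": [-26.4,-0.3,0],"delta_rot": [0,0,1.21],"jaw": 1},
  {"xyz": [-28.8,-0.3,0],"delta_rot": [0,0,1.32],"jaw": 1},
  {"xyz": [-31,-0.3,0],"delta_rot": [0,0,1.43],"jaw": 1},
  {"xyz": [-33.1,-0.3,0],"delta_rot": [0,0,1.518],"jaw": 1},
  {"xyz": [-33.1,-0.3,0],"delta_rot": [0,0,1.518],"jaw": 1},
  {"xyz": [-33.1,-0.3,0],"delta_rot": [0,0,1.518],"jaw": 1},
  {"xyz": [-33.1,-0.3,0],"delta_rot": [0,0,1.518],"jaw": 1},
])

```text
time_s: 21.8
position: [505.5, -328.4, 268.0]
tcp_rot: [-179.9, 0.1, 8.2]
wrist_force: [0.2, 0.2, 0.3]
grip_width: 85.7
gripper_force: 0.0
```

```bash
python3 - <<'E'
from h import *
upd([-33.1,-.3,0],[0,0,1.518]); st()
C=calibration('wrist'); json.dump({k:np.array(v).tolist() for k,v in C.items()},open('cw8.json','w'))
im=save('wrist','w8')
for d in mark_of('wrist','long_ledge')[:2]: print(np.round(w('wrist',d['position'],C),1),d['confidence'])
q=proj(0,ledge_pts([404,-348,.17],[[0,-42,0],[0,42,0],[120,-42,0],[120,42,0]]),C); print(q.round())
a,b=q.min(0),q.max(0); c=((a+b)/2).astype(int); x0=max(c[0]-75,0);y0=max(c[1]-65,0)
crop=cv2.convertScaleAbs(im[y0:y0+120,x0:x0+150,::-1],alpha=1.6,beta=-60); print('off',x0,y0)
cv2.imwrite('pics/w8c.png',cv2.resize(crop,None,fx=5,fy=5,interpolation=cv2.INTER_CUBIC))
E
```

```text
t 21.8 meas [ 505.5 -328.4  268. ] [-1.799e+02  1.000e-01  8.200e+00] cmd [ 506.3 -329.9  269.9] [180.  -0.   8.] F [0.2 0.2 0.3] grip 85.7 0.0 q [-37.  18.  80.   0.  82.  45.]
[ 408.9 -347.4   27. ] 0.76
[[318. 256.]
 [248. 258.]
 [322. 165.]
 [240. 167.]]
off 205 146
```

View pics/w8c.png

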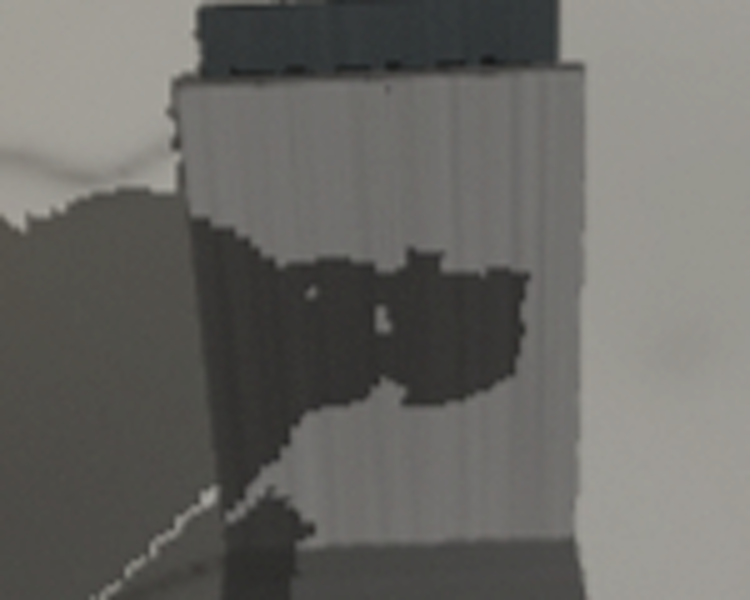

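```bash
python3 - <<'E'
from h import *
C=json.load(open('cw8.json')); c=lambda *a:np.array(a,float)/5+[205,146]
s,r=fit(C,120,c((583,70),(178,83)),c((577,530),(218,490)),[404,-348,.17]); print(s,np.degrees(s[2]),np.round(r,2))
print('base',(proj(0,ledge_pts(s,[[0,-42,0],[0,42,0]]),C)-[205,146])*5)
# full: with base corners too
def res(s): return (proj(0,ledge_pts(s,[[120,-42,0],[120,42,0],[0,-42,0],[0,42,0]]),C)-c((583,70),(178,83),(577,539),(224,551))).ravel()
f=least_squares(res,s); print(f.x,f.fun.round(2))
print('top800',proj('top',ledge_pts(f.x,[[120,-42,0],[120,42,0],[0,-42,64],[0,42,64]]))*800/560)
E
```

```text
[ 4.08744166e+02 -3.49414489e+02  1.85439026e-01] 10.624873525886915 [ 1.07 -0.4  -0.77  0.47  0.33  0.01]
base [[575.28454273 531.44619163]
 [223.86363676 544.74053191]]
[ 4.08062554e+02 -3.49471668e+02  1.84690007e-01] [ 1.09  0.3  -0.71  1.1  -0.4  -0.96 -0.05 -0.75]
top800 [[638.31687549 297.70081358]
 [587.11761888 301.04870766]
 [657.70283418 376.88540674]
 [603.66301185 380.52874983]]
```

```bash
cat >> h.py <<'E'
LG=np.array([407.8,-348.1,.185])
E
python3 - <<'E'
from h import *
C=json.load(open('cw5.json')); k=420/600
print('rest edge/centre',plane(0,np.array([[157,362],[105,364],[52,364],[105,318],[105,409]])*k,22,C).round(1))
print('ld lid',plane(0,np.array([[172,307],[263,307],[272,440]])*k,60,C).round(1))
for d in mark_of('top','lid_rest')[:1]: print(w('top',d['position']).round(),d['confidence'])
to([480,-56.5,130],Rd(0)); to([480,-56.5,18],Rd(0))
E
```

```text
rest edge/centre [[ 500.6 -116.9   22. ]
 [ 502.1 -155.7   22. ]
 [ 502.  -195.1   22. ]
 [ 465.9 -149.7   22. ]
 [ 539.6 -162.    22. ]]
ld lid [[445.4 -82.1  60. ]
 [445.5 -24.   60. ]
 [542.4 -25.4  60. ]]
[ 501. -164.    5.] 0.68
->xyz [1.2, -27.44, 13.98] rv [0.0, -0.0, 0.14]
->xyz [1.19, -27.44, 25.18] rv [0.0, -0.0, 0.14]
```

Call:
drive_tool([
  {"xyz": [0.3,-3,1.3],"delta_rot": [0,0,0.02],"jaw": 0.9},
  {"xyz": [0.6,-6.2,2.8],"delta_rot": [0,0,0.05],"jaw": 0.9},
  {"xyz": [0.9,-9.7,4.5],"delta_rot": [0,0,0.08],"jaw": 0.9},
  {"xyz": [1.3,-13.3,6.2],"delta_rot": [0,0,0.11],"jaw": 0.9},
  {"xyz": [1.6,-16.9,7.9],"delta_rot": [0,0,0.14],"jaw": 0.9},
  {"xyz": [2.0,-20.5,9.6],"delta_rot": [0,0,0.14],"jaw": 0.9},
  {"xyz": [2.3,-24,11.3],"delta_rot": [0,0,0.14],"jaw": 0.9},
  {"xyz": [2.6,-26.5,12.8],"delta_rot": [0,0,0.14],"jaw": 0.9},
  {"xyz": [2.6,-27.3,14],"delta_rot": [0,0,0.14],"jaw": 0.9},
  {"xyz": [2.6,-27.3,15.5],"delta_rot": [0,0,0.14],"jaw": 0.9},
  {"xyz": [2.6,-27.3,17.5],"delta_rot": [0,0,0.14],"jaw": 0.9},
  {"xyz": [2.6,-27.3,20],"delta_rot": [0,0,0.14],"jaw": 0.9},
  {"xyz": [2.6,-27.3,22.5],"delta_rot": [0,0,0.14],"jaw": 0.9},
  {"xyz": [2.6,-27.3,24.2],"delta_rot": [0,0,0.14],"jaw": 0.9},
  {"xyz": [2.6,-27.3,25],"delta_rot": [0,0,0.14],"jaw": 0.9},
  {"xyz": [2.6,-27.3,25.2],"delta_rot": [0,0,0.14],"jaw": 0.9},
  {"xyz": [2.6,-27.3,25.2],"delta_rot": [0,0,0.14],"jaw": 0.9},
  {"xyz": [2.6,-27.3,25.2],"delta_rot": [0,0,0.14],"jaw": 0.9},
])

```text
time_s: 23.45
position: [494.6, -55.9, 18.2]
tcp_rot: [180.0, -0.1, 0.0]
wrist_force: [0.4, -0.2, -0.4]
grip_width: 76.7
gripper_force: 0.0
```

Call:
drive_tool([
  {"xyz": [0,0,0],"delta_rot": [0,0,0],"jaw": 0.7},
  {"xyz": [0,0,0],"delta_rot": [0,0,0],"jaw": 0.5},
  {"xyz": [0,0,0],"delta_rot": [0,0,0],"jaw": 0.5},
  {"xyz": [0,0,0],"delta_rot": [0,0,0],"jaw": 0.5},
  {"xyz": [0,0,0],"delta_rot": [0,0,0],"jaw": 0.5},
], force=55)

```text
time_s: 23.87
position: [494.9, -56.2, 18.7]
tcp_rot: [179.9, -0.2, -0.0]
wrist_force: [-0.1, 0.2, 6.2]
grip_width: 59.5
gripper_force: 60.5
```

```bash
python3 - <<'E'
from h import *
upd([2.6,-27.3,25.2],[0,0,.14]); st(); to(*place(LG,58,0,95,False)); to(*place(LG,58,0,160,False))
E
```

```text
t 23.87 meas [494.9 -56.2  18.7] [179.9  -0.2  -0. ] cmd [494.1 -56.   17.8] [180.  -0.  -0.] F [-0.1  0.2  6.2] grip 59.5 60.5 q [-11.  27. 110.  -0.  43.  79.]
->xyz [-5.51, 28.64, -11.89] rv [0.024, 0.259, -0.184]
->xyz [-7.15, 28.95, -18.17] rv [0.024, 0.259, -0.184]
```

Call:
drive_tool([
  {"xyz": [0,0,-1],"delta_rot": [0,0,0],"jaw": 0.5},
  {"xyz": [0,0,-3.5],"delta_rot": [0,0,0],"jaw": 0.5},
  {"xyz": [0,0,-6.5],"delta_rot": [0,0,0],"jaw": 0.5},
  {"xyz": [0,0,-9.5],"delta_rot": [0,0,0],"jaw": 0.5},
  {"xyz": [-0.2,1,-12],"delta_rot": [0,0,0],"jaw": 0.5},
  {"xyz": [-0.7,3.7,-13.5],"delta_rot": [0,0,0],"jaw": 0.5},
  {"xyz": [-1.3,6.8,-13.5],"delta_rot": [0,0.03,-0.02],"jaw": 0.5},
  {"xyz": [-1.9,10,-13.5],"delta_rot": [0,0.07,-0.05],"jaw": 0.5},
  {"xyz": [-2.5,13.3,-13.5],"delta_rot": [0.006,0.12,-0.08],"jaw": 0.5},
  {"xyz": [-3.2,16.7,-13.5],"delta_rot": [0.012,0.17,-0.12],"jaw": 0.5},
  {"xyz": [-4.0,20.5,-13.5],"delta_rot": [0.018,0.22,-0.16],"jaw": 0.5},
  {"xyz": [-4.7,24.2,-13],"delta_rot": [0.024,0.259,-0.184],"jaw": 0.5},
  {"xyz": [-5.3,27.2,-12.4],"delta_rot": [0.024,0.259,-0.184],"jaw": 0.5},
  {"xyz": [-5.5,28.6,-11.9],"delta_rot": [0.024,0.259,-0.184],"jaw": 0.5},
  {"xyz": [-5.5,28.6,-11.9],"delta_rot": [0.024,0.259,-0.184],"jaw": 0.5},
  {"xyz": [-5.5,28.6,-11.9],"delta_rot": [0.024,0.259,-0.184],"jaw": 0.5},
  {"xyz": [-5.5,28.6,-11.9],"delta_rot": [0.024,0.259,-0.184],"jaw": 0.5},
])

```text
time_s: 25.28
position: [438.3, -340.1, 136.0]
tcp_rot: [-179.9, -14.9, 10.6]
wrist_force: [-0.4, -0.2, -3.1]
grip_width: 59.5
gripper_force: 60.4
```

```bash
python3 - <<'E'
from h import *
upd([-5.5,28.6,-11.9],[.024,.259,-.184]); st()
C=calibration('wrist'); im=save('wrist','w9'); cv2.imwrite('pics/w9b.png',cv2.resize(im[:,:,::-1],(800,600)))
p,R=cmd(); P=R.apply([[50,-30,12-52],[50,30,12-52],[50,-30,12],[50,30,12]])+p
print(np.round(proj(0,P,C)*600/420).tolist())
print(np.round(proj(0,ledge_pts(LG,[[120,-42,0],[120,42,0]]),C)*600/420).tolist())
to(*place(LG,58,0,18,False))
E
```

```text
t 25.28 meas [ 438.3 -340.1  136. ] [-179.9  -14.9   10.6] cmd [ 439.  -341.9  136.8] [180.  -14.9  10.6] F [-0.4 -0.2 -3.1] grip 59.5 60.4 q [-51.  18. 104.  17.  52.  19.]
[[265.0, 265.0], [552.0, 265.0], [308.0, 226.0], [502.0, 226.0]]
[[494.0, 173.0], [313.0, 173.0]]
->xyz [-0.02, 0.03, 7.71] rv [0.0, 0.0, -0.0]
```

View pics/w9b.png

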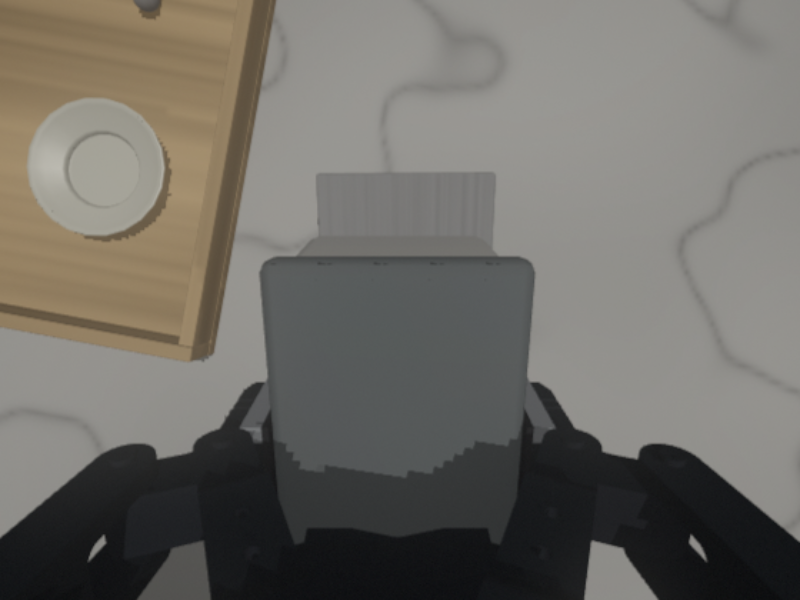

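Held level; lid cols 261–534 (centre 397.5) but the ledge far edge is at 317–496 (centre 406.5), so there may be a lateral offset of up to 3 mm. I'll lower partway, settle and re-measure.

Call:
drive_tool([
  {"xyz": [0,0,1],"delta_rot": [0,0,0],"jaw": 0.5},
  {"xyz": [0,0,3],"delta_rot": [0,0,0],"jaw": 0.5},
  {"xyz": [0,0,4.5],"delta_rot": [0,0,0],"jaw": 0.5},
  {"xyz": [0,0,5],"delta_rot": [0,0,0],"jaw": 0.5},
  {"xyz": [0,0,5],"delta_rot": [0,0,0],"jaw": 0.5},
  {"xyz": [0,0,5],"delta_rot": [0,0,0],"jaw": 0.5},
  {"xyz": [0,0,5],"delta_rot": [0,0,0],"jaw": 0.5},
])

```text
time_s: 25.92
position: [451.8, -339.5, 88.7]
tcp_rot: [179.9, -14.9, 10.6]
wrist_force: [0.1, 0.1, -2.2]
grip_width: 59.6
gripper_force: 60.4
```

```bash
python3 - <<'E'
from h import *
upd([0,0,5]); st()
C=calibration('wrist'); im=save('wrist','w10').astype(float).mean(2)
def cr(v,lo):
    g=np.abs(np.diff(v)); return [(int(lo+i),int(g[i])) for i in range(len(g)) if g[i]>8]
P=np.round(proj(0,ledge_pts(LG,[[118,-42,0],[118,42,0],[110,-42,0],[110,42,0]]),C),1); print(P.tolist())
for r in (int(P[0,1]),int(P[2,1]),230,260): print(r,cr(im[r-1:r+2,170:390].mean(0),170))
st()
E
```

```text
t 25.92 meas [ 451.8 -339.5   88.7] [179.9 -14.9  10.6] cmd [ 451.6 -339.6   88.5] [180.  -14.9  10.6] F [ 0.1  0.1 -2.2] grip 59.6 60.4 q [-50.  22. 106.  18.  46.  18.]
[[359.1, 131.7], [200.4, 131.6], [358.1, 146.9], [201.3, 146.8]]
131 [(202, 20), (306, 8), (360, 20)]
146 [(203, 22), (359, 20)]
230 [(183, 25), (184, 33), (185, 9), (370, 29), (371, 24)]
260 [(186, 43), (187, 26), (368, 46), (369, 11)]
t 25.97 meas [ 451.8 -339.8   88.9] [179.9 -14.9  10.6] cmd [ 451.6 -339.6   88.5] [180.  -14.9  10.6] F [-0.2  0.3 -2.5] grip 59.6 60.4 q [-50.  22. 106.  18.  46.  18.]
```

Offset of about 1 mm toward tool +y; I'll apply it now and check again after release.

Call:
drive_tool([
  {"xyz": [0,0.1,1],"delta_rot": [0,0,0],"jaw": 0.5},
  {"xyz": [0,0.1,2],"delta_rot": [0,0,0],"jaw": 0.5},
  {"xyz": [0,0.1,2.7],"delta_rot": [0,0,0],"jaw": 0.5},
  {"xyz": [0,0.1,3.0],"delta_rot": [0,0,0],"jaw": 0.5},
  {"xyz": [0,0.1,3.0],"delta_rot": [0,0,0],"jaw": 0.5},
  {"xyz": [0,0.1,3.0],"delta_rot": [0,0,0],"jaw": 0.5},
])

```text
time_s: 26.47
position: [458.9, -338.8, 58.4]
tcp_rot: [-180.0, -14.9, 10.6]
wrist_force: [-0.5, -0.9, -2.4]
grip_width: 59.2
gripper_force: 60.4
```

Call:
drive_tool([
  {"xyz": [0,0,0.1],"delta_rot": [0,0,0],"jaw": 0.5},
  {"xyz": [0,0,0.2],"delta_rot": [0,0,0],"jaw": 0.5},
  {"xyz": [0,0,0.2],"delta_rot": [0,0,0],"jaw": 0.5},
  {"xyz": [0,0,0.2],"delta_rot": [0,0,0],"jaw": 0.5},
])

```text
time_s: 26.8
position: [459.6, -339.1, 57.3]
tcp_rot: [180.0, -14.9, 10.6]
wrist_force: [0.1, -0.1, -3.7]
grip_width: 59.7
gripper_force: 60.4
```

Call:
drive_tool([
  {"xyz": [0,0,0.1],"delta_rot": [0,0,0],"jaw": 0.5},
  {"xyz": [0,0,0.15],"delta_rot": [0,0,0],"jaw": 0.5},
  {"xyz": [0,0,0.15],"delta_rot": [0,0,0],"jaw": 0.5},
  {"xyz": [0,0,0.15],"delta_rot": [0,0,0],"jaw": 0.5},
])

```text
time_s: 27.13
position: [460.0, -339.0, 55.7]
tcp_rot: [180.0, -14.9, 10.6]
wrist_force: [-0.6, -0.9, -2.1]
grip_width: 59.7
gripper_force: 60.5
```

Call:
drive_tool([
  {"xyz": [0,0,0.1],"delta_rot": [0,0,0],"jaw": 0.5},
  {"xyz": [0,0,0.15],"delta_rot": [0,0,0],"jaw": 0.5},
  {"xyz": [0,0,0.15],"delta_rot": [0,0,0],"jaw": 0.5},
  {"xyz": [0,0,0.15],"delta_rot": [0,0,0],"jaw": 0.5},
])

```text
time_s: 27.47
position: [460.1, -339.1, 55.6]
tcp_rot: [179.9, -14.9, 10.6]
wrist_force: [-6.4, 0.6, 9.8]
grip_width: 59.6
gripper_force: 62.1
```

Call:
drive_tool([
  {"xyz": [0,0,-0.15],"delta_rot": [0,0,0],"jaw": 0.5},
  {"xyz": [-0.2,0,-0.15],"delta_rot": [0,0,0],"jaw": 0.5},
  {"xyz": [-0.4,0,-0.15],"delta_rot": [0,0,0],"jaw": 0.5},
  {"xyz": [-0.5,0,-0.15],"delta_rot": [0,0,0],"jaw": 0.5},
  {"xyz": [-0.5,0,-0.15],"delta_rot": [0,0,0],"jaw": 0.5},
  {"xyz": [-0.5,0,-0.15],"delta_rot": [0,0,0],"jaw": 0.5},
])

```text
time_s: 27.97
position: [455.2, -340.0, 54.4]
tcp_rot: [180.0, -14.9, 10.6]
wrist_force: [-0.6, 0.8, 0.2]
grip_width: 59.5
gripper_force: 60.6
```

Call:
drive_tool([
  {"xyz": [-0.1,0,0],"delta_rot": [0,0,0],"jaw": 0.5},
  {"xyz": [-0.2,0,0],"delta_rot": [0,0,0],"jaw": 0.5},
  {"xyz": [-0.2,0,0],"delta_rot": [0,0,0],"jaw": 0.5},
  {"xyz": [-0.2,0,0],"delta_rot": [0,0,0],"jaw": 0.5},
])

```text
time_s: 28.3
position: [453.4, -340.3, 53.9]
tcp_rot: [180.0, -14.9, 10.6]
wrist_force: [-0.3, 0.5, -0.3]
grip_width: 59.2
gripper_force: 60.6
```

Call:
drive_tool([
  {"xyz": [-0.1,0,0],"delta_rot": [0,0,0],"jaw": 0.5},
  {"xyz": [-0.15,0,0],"delta_rot": [0,0,0],"jaw": 0.5},
  {"xyz": [-0.15,0,0],"delta_rot": [0,0,0],"jaw": 0.5},
])

```text
time_s: 28.55
position: [451.9, -340.5, 53.5]
tcp_rot: [180.0, -14.9, 10.6]
wrist_force: [0.4, 0.8, -0.9]
grip_width: 59.6
gripper_force: 60.7
```

Call:
drive_tool([
  {"xyz": [-0.1,0,0],"delta_rot": [0,0,0],"jaw": 0.5},
  {"xyz": [-0.15,0,0],"delta_rot": [0,0,0],"jaw": 0.5},
  {"xyz": [-0.15,0,0],"delta_rot": [0,0,0],"jaw": 0.5},
])

```text
time_s: 28.8
position: [451.9, -340.5, 53.5]
tcp_rot: [180.0, -15.0, 10.6]
wrist_force: [6.9, 3.0, -1.1]
grip_width: 59.5
gripper_force: 60.5
```

Call:
drive_tool([
  {"xyz": [-0.1,0,0],"delta_rot": [0,0,0],"jaw": 0.5},
  {"xyz": [-0.1,0,0],"delta_rot": [0,0,0],"jaw": 0.5},
  {"xyz": [-0.1,0,0],"delta_rot": [0,0,0],"jaw": 0.5},
])

```text
time_s: 29.05
position: [451.8, -340.5, 53.5]
tcp_rot: [180.0, -15.1, 10.6]
wrist_force: [9.9, 3.6, -1.6]
grip_width: 59.8
gripper_force: 60.4
```

Backstop contact felt (10 N). I'll relax, release and retreat to check.

Call:
drive_tool([
  {"xyz": [0.1,0,0.1],"delta_rot": [0,0,0],"jaw": 0.5},
  {"xyz": [0.1,0,0.1],"delta_rot": [0,0,0],"jaw": 0.7},
  {"xyz": [0.1,0,0.1],"delta_rot": [0,0,0],"jaw": 1},
  {"xyz": [0.1,0,0.1],"delta_rot": [0,0,0],"jaw": 1},
  {"xyz": [0.1,0,0.1],"delta_rot": [0,0,0],"jaw": 1},
  {"xyz": [0.1,0,-1.5],"delta_rot": [0,0,0],"jaw": 1},
  {"xyz": [0.1,0,-4],"delta_rot": [0,0,0],"jaw": 1},
  {"xyz": [0.1,0,-7],"delta_rot": [0,0,0],"jaw": 1},
  {"xyz": [0.1,0,-10],"delta_rot": [0,0,0],"jaw": 1},
  {"xyz": [0.1,0,-12],"delta_rot": [0,0,0],"jaw": 1},
  {"xyz": [0.1,0,-12],"delta_rot": [0,0,0],"jaw": 1},
  {"xyz": [0.1,0,-12],"delta_rot": [0,0,0],"jaw": 1},
  {"xyz": [0.1,0,-12],"delta_rot": [0,0,0],"jaw": 1},
])

```text
time_s: 30.13
position: [419.6, -345.9, 168.2]
tcp_rot: [-179.9, -14.9, 10.6]
wrist_force: [0.1, 0.2, -0.3]
grip_width: 85.2
gripper_force: 0.0
```

```bash
python3 - <<'E'
from h import *
upd([-1.0,.1,3.35-12]); st()
C=calibration('wrist'); im=save('wrist','w11'); g=im.astype(float).mean(2)
def cr(v,lo):
    d=np.abs(np.diff(v)); return [(int(lo+i),int(d[i])) for i in range(len(d)) if d[i]>8]
for x,z,h in ((110,0,42),(118,0,42),(95,52,30),(60,52,30),(20,52,30),(0,64,42)):
    P=proj(0,ledge_pts(LG,[[x,-h,z],[x,h,z]]),C); r=int(round(P[0,1])); print((x,z),P.round(1).tolist(),cr(g[r-1:r+2,190:370].mean(0),190) if 0<r<419 else '')
cv2.imwrite('pics/w11b.png',cv2.resize(im[:,:,::-1],(800,600)))
E
```

```text
t 30.13 meas [ 419.6 -345.9  168.2] [-179.9  -14.9   10.6] cmd [ 420.5 -346.4  169.5] [180.  -14.9  10.6] F [ 0.1  0.2 -0.3] grip 85.2 0.0 q [-53.  15. 103.  16.  57.  18.]
(110, 0) [[334.0, 118.0], [223.8, 118.1]] [(224, 19), (334, 16)]
(118, 0) [[334.5, 107.1], [223.4, 107.2]] [(224, 19), (335, 17)]
(95, 52) [[326.6, 146.1], [231.5, 146.1]] [(225, 27), (226, 9), (227, 11), (231, 28), (232, 11), (325, 25), (333, 16)]
(60, 52) [[324.5, 199.5], [233.6, 199.6]] [(228, 22), (231, 16), (232, 17), (233, 12), (323, 23), (324, 8), (331, 16)]
(20, 52) [[322.3, 255.2], [235.7, 255.2]] [(194, 26), (195, 17), (203, 31), (204, 13), (228, 27), (229, 23), (329, 13), (330, 28), (331, 9)]
(0, 64) [[341.2, 289.8], [217.0, 289.8]] [(219, 9), (341, 13), (342, 33), (343, 8)]
```

View pics/w11b.png

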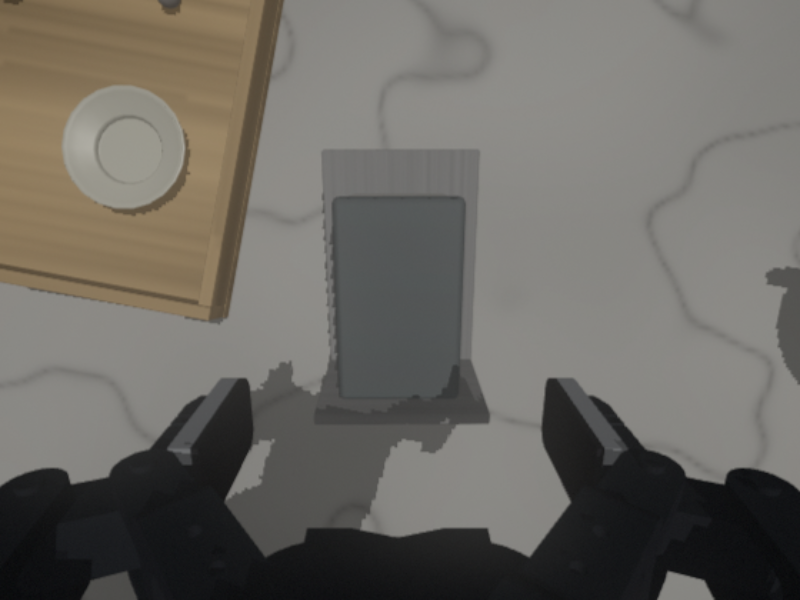

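Tub square against the stop: lid cols 333–465, ledge 321–479. It's about 1.1 mm off-centre toward +y, so I'll nudge it with a gentle re-grip.

Call:
drive_tool([
  {"xyz": [0,0.11,3],"delta_rot": [0,0,0],"jaw": 1},
  {"xyz": [0,0.11,6],"delta_rot": [0,0,0],"jaw": 1},
  {"xyz": [0,0.11,9],"delta_rot": [0,0,0],"jaw": 1},
  {"xyz": [0,0.11,11],"delta_rot": [0,0,0],"jaw": 1},
  {"xyz": [0,0.11,11.6],"delta_rot": [0,0,0],"jaw": 1},
  {"xyz": [0,0.11,11.7],"delta_rot": [0,0,0],"jaw": 0.8},
  {"xyz": [0,0.11,11.7],"delta_rot": [0,0,0],"jaw": 0.6},
  {"xyz": [0,0.11,11.7],"delta_rot": [0,0,0],"jaw": 0.6},
  {"xyz": [0,0.11,11.7],"delta_rot": [0,0,0],"jaw": 0.6},
  {"xyz": [0,0.11,11.7],"delta_rot": [0,0,0],"jaw": 0.6},
  {"xyz": [-0.1,0.11,11.7],"delta_rot": [0,0,0],"jaw": 0.6},
  {"xyz": [-0.1,0.11,11.7],"delta_rot": [0,0,0],"jaw": 0.6},
], force=22)

```text
time_s: 31.18
position: [449.7, -342.6, 56.8]
tcp_rot: [179.9, -15.0, 10.6]
wrist_force: [3.4, 1.9, 0.1]
grip_width: 59.7
gripper_force: 26.1
```

Call:
drive_tool([
  {"xyz": [0,0,0],"delta_rot": [0,0,0],"jaw": 0.8},
  {"xyz": [0,0,0],"delta_rot": [0,0,0],"jaw": 1},
  {"xyz": [0,0,0],"delta_rot": [0,0,0],"jaw": 1},
  {"xyz": [0,0,0],"delta_rot": [0,0,0],"jaw": 1},
  {"xyz": [0,0,-2],"delta_rot": [0,0,0],"jaw": 1},
  {"xyz": [0,0,-5],"delta_rot": [0,0,0],"jaw": 1},
  {"xyz": [0,0,-8.5],"delta_rot": [0,0,0],"jaw": 1},
  {"xyz": [0,0,-12],"delta_rot": [0,0,0],"jaw": 1},
  {"xyz": [0,0,-14],"delta_rot": [0,0,0],"jaw": 1},
  {"xyz": [0,0,-14],"delta_rot": [0,0,0],"jaw": 1},
])

```text
time_s: 32.02
position: [414.7, -351.5, 196.1]
tcp_rot: [179.5, -15.1, 10.7]
wrist_force: [0.7, 0.3, -0.7]
grip_width: 85.8
gripper_force: 0.0
```

```bash
sed -i 's/407.8,-348.1,.185/408.2,-350.2,.185/' h.py; python3 - <<'E'
from h import *
upd([-.1,.11,11.7-14]); st()
C=calibration('wrist'); im=save('wrist','w12'); g=im.astype(float).mean(2)
def cr(v,lo):
    d=np.abs(np.diff(v)); return [(int(lo+i),int(d[i])) for i in range(len(d)) if d[i]>8]
for x,z,h in ((118,0,42),(95,52,30),(80,52,30),(60,52,30)):
    P=proj(0,ledge_pts(LG,[[x,-h,z],[x,h,z]]),C); r=int(round(P[0,1])); print((x,z),P.round(1).tolist(),cr(g[r-1:r+2,200:360].mean(0),200))
to([638,-53,110],Rd(-6.4)); to([638,-53,12],Rd(-6.4))
print(get_obs()['q'])
E
```

```text
t 32.02 meas [ 414.7 -351.5  196.1] [179.5 -15.1  10.7] cmd [ 413.9 -348.7  191.5] [180.  -14.9  10.6] F [ 0.7  0.3 -0.7] grip 85.8 0.0 q [-54.  13. 101.  16.  60.  18.]
(118, 0) [[324.2, 109.6], [223.9, 109.5]] [(221, 10), (222, 15), (322, 17)]
(95, 52) [[316.2, 144.2], [231.9, 144.1]] [(222, 19), (223, 16), (224, 16), (230, 17), (231, 15), (314, 19), (321, 13)]
(80, 52) [[315.5, 165.0], [232.6, 165.1]] [(223, 20), (224, 13), (225, 13), (229, 23), (230, 14), (313, 23), (314, 10), (320, 16)]
(60, 52) [[314.7, 191.8], [233.6, 191.9]] [(224, 13), (225, 25), (226, 9), (229, 11), (231, 14), (232, 12), (312, 15), (313, 14), (319, 17)]
->xyz [24.45, -24.95, 14.93] rv [-0.038, -0.258, 0.295]
->xyz [21.93, -24.96, 24.4] rv [-0.038, -0.258, 0.295]
[-53.89757791  13.20369074 100.8245655   15.51355357  59.98944704
  18.42708582]
```

Centred (272.4 vs 272.6). Now long_shallow at (637,-54), yaw -6.4°.

Call:
drive_tool([
  {"xyz": [2,-2.4,0.5],"delta_rot": [0,-0.02,0.02],"jaw": 1},
  {"xyz": [4.4,-4.8,1.5],"delta_rot": [-0.005,-0.05,0.05],"jaw": 1},
  {"xyz": [6.8,-7.2,3],"delta_rot": [-0.01,-0.08,0.09],"jaw": 1},
  {"xyz": [9.2,-9.6,4.5],"delta_rot": [-0.015,-0.12,0.13],"jaw": 1},
  {"xyz": [11.8,-12.1,6],"delta_rot": [-0.02,-0.15,0.17],"jaw": 1},
  {"xyz": [14.4,-14.7,7.7],"delta_rot": [-0.025,-0.18,0.21],"jaw": 1},
  {"xyz": [17,-17.3,9.5],"delta_rot": [-0.03,-0.22,0.25],"jaw": 1},
  {"xyz": [19.6,-19.9,11.3],"delta_rot": [-0.038,-0.258,0.295],"jaw": 1},
  {"xyz": [22,-22.4,13],"delta_rot": [-0.038,-0.258,0.295],"jaw": 1},
  {"xyz": [23.6,-24.2,14.3],"delta_rot": [-0.038,-0.258,0.295],"jaw": 1},
  {"xyz": [24.3,-24.9,14.9],"delta_rot": [-0.038,-0.258,0.295],"jaw": 1},
  {"xyz": [24.3,-24.9,14.9],"delta_rot": [-0.038,-0.258,0.295],"jaw": 1},
  {"xyz": [23.9,-24.9,16.5],"delta_rot": [-0.038,-0.258,0.295],"jaw": 1},
  {"xyz": [23.3,-24.9,18.8],"delta_rot": [-0.038,-0.258,0.295],"jaw": 1},
  {"xyz": [22.7,-24.9,21],"delta_rot": [-0.038,-0.258,0.295],"jaw": 1},
  {"xyz": [22.3,-24.9,22.7],"delta_rot": [-0.038,-0.258,0.295],"jaw": 1},
  {"xyz": [22.0,-24.9,23.7],"delta_rot": [-0.038,-0.258,0.295],"jaw": 1},
  {"xyz": [21.9,-24.9,24.0],"delta_rot": [-0.038,-0.258,0.295],"jaw": 1},
  {"xyz": [21.9,-24.9,24.0],"delta_rot": [-0.038,-0.258,0.295],"jaw": 1},
  {"xyz": [21.9,-24.9,24.0],"delta_rot": [-0.038,-0.258,0.295],"jaw": 1},
])

```text
time_s: 33.73
position: [636.7, -54.6, 16.0]
tcp_rot: [-180.0, -0.1, -6.4]
wrist_force: [0.0, 0.5, -0.2]
grip_width: 85.4
gripper_force: 0.0
```

```bash
python3 - <<'E'
from h import *
upd([21.9,-24.9,24.0],[-.038,-.258,.295]); st(); to([637,-54,12],Rd(-6.4))
E
```

```text
t 33.73 meas [636.7 -54.6  16. ] [-1.8e+02 -1.0e-01 -6.4e+00] cmd [636.8 -53.8  15.8] [-180.    -0.    -6.4] F [ 0.   0.5 -0.2] grip 85.4 0.0 q [-9. 35. 92.  0. 53. 88.]
->xyz [0.02, 0.02, 0.38] rv [-0.0, -0.0, -0.0]
```

Call:
drive_tool([
  {"xyz": [0,0,0.2],"delta_rot": [0,0,0],"jaw": 1},
  {"xyz": [0,0,0.4],"delta_rot": [0,0,0],"jaw": 1},
  {"xyz": [0,0,0.4],"delta_rot": [0,0,0],"jaw": 0.8},
  {"xyz": [0,0,0.4],"delta_rot": [0,0,0],"jaw": 0.5},
  {"xyz": [0,0,0.4],"delta_rot": [0,0,0],"jaw": 0.5},
  {"xyz": [0,0,0.4],"delta_rot": [0,0,0],"jaw": 0.5},
  {"xyz": [0,0,0.4],"delta_rot": [0,0,0],"jaw": 0.5},
], force=50)

```text
time_s: 34.32
position: [637.0, -53.8, 12.0]
tcp_rot: [-180.0, -0.1, -6.4]
wrist_force: [-0.9, 0.1, 5.1]
grip_width: 59.1
gripper_force: 56.0
```

```bash
python3 - <<'E'
from h import *
upd([0,0,.4]); st(); to(*place(LG,58,0,150,False)); to([560,-150,165],Rd(0))
E
```

```text
t 34.32 meas [637.  -53.8  12. ] [-1.8e+02 -1.0e-01 -6.4e+00] cmd [636.8 -53.8  11.8] [-180.    -0.    -6.4] F [-0.9  0.1  5.1] grip 59.1 56.0 q [-9. 35. 92.  0. 53. 88.]
->xyz [-17.74, 31.49, -17.82] rv [0.038, 0.258, -0.295]
->xyz [-6.56, 10.41, -15.32] rv [-0.0, -0.0, -0.112]
```

Call:
drive_tool([
  {"xyz": [0,0,-1],"delta_rot": [0,0,0],"jaw": 0.5},
  {"xyz": [0,0,-3.5],"delta_rot": [0,0,0],"jaw": 0.5},
  {"xyz": [0,0,-6.5],"delta_rot": [0,0,0],"jaw": 0.5},
  {"xyz": [0,0,-9.5],"delta_rot": [0,0,0],"jaw": 0.5},
  {"xyz": [-0.6,1,-12.5],"delta_rot": [0,0,0],"jaw": 0.5},
  {"xyz": [-2,3.5,-15],"delta_rot": [0,0,0],"jaw": 0.5},
  {"xyz": [-3.7,6.5,-17],"delta_rot": [0,0.03,-0.03],"jaw": 0.5},
  {"xyz": [-5.4,9.5,-17.8],"delta_rot": [0.005,0.06,-0.07],"jaw": 0.5},
  {"xyz": [-7.1,12.6,-17.8],"delta_rot": [0.01,0.1,-0.11],"jaw": 0.5},
  {"xyz": [-8.8,15.7,-17.8],"delta_rot": [0.015,0.13,-0.15],"jaw": 0.5},
  {"xyz": [-10.6,18.8,-17.8],"delta_rot": [0.02,0.16,-0.19],"jaw": 0.5},
  {"xyz": [-12.4,22,-17.8],"delta_rot": [0.03,0.2,-0.23],"jaw": 0.5},
  {"xyz": [-14.2,25.2,-17.8],"delta_rot": [0.038,0.24,-0.27],"jaw": 0.5},
  {"xyz": [-15.9,28.2,-17.8],"delta_rot": [0.038,0.258,-0.295],"jaw": 0.5},
  {"xyz": [-17.1,30.4,-17.8],"delta_rot": [0.038,0.258,-0.295],"jaw": 0.5},
  {"xyz": [-17.7,31.5,-17.8],"delta_rot": [0.038,0.258,-0.295],"jaw": 0.5},
  {"xyz": [-17.7,31.5,-17.8],"delta_rot": [0.038,0.258,-0.295],"jaw": 0.5},
  {"xyz": [-17.7,31.5,-17.8],"delta_rot": [0.038,0.258,-0.295],"jaw": 0.5},
  {"xyz": [-17.7,31.5,-17.8],"delta_rot": [0.038,0.258,-0.295],"jaw": 0.5},
])

```text
time_s: 35.9
position: [425.8, -345.8, 189.1]
tcp_rot: [-179.9, -14.9, 10.6]
wrist_force: [-0.3, 0.4, -2.6]
grip_width: 59.1
gripper_force: 55.3
```

```bash
python3 - <<'E'
from h import *
upd([-17.7,31.5,-17.8],[.038,.258,-.295]); st()
im=save('wrist','w13'); cv2.imwrite('pics/w13b.png',cv2.resize(im[:,:,::-1],(800,600)))
to(*place(LG,58,0,62,False))
E
```

```text
t 35.9 meas [ 425.8 -345.8  189.1] [-179.9  -14.9   10.6] cmd [ 425.8 -347.1  189.7] [180.  -14.9  10.6] F [-0.3  0.4 -2.6] grip 59.1 55.3 q [-53.  14. 100.  15.  60.  20.]
->xyz [-0.03, -0.02, 8.77] rv [0.0, 0.0, -0.0]
```

View pics/w13b.png

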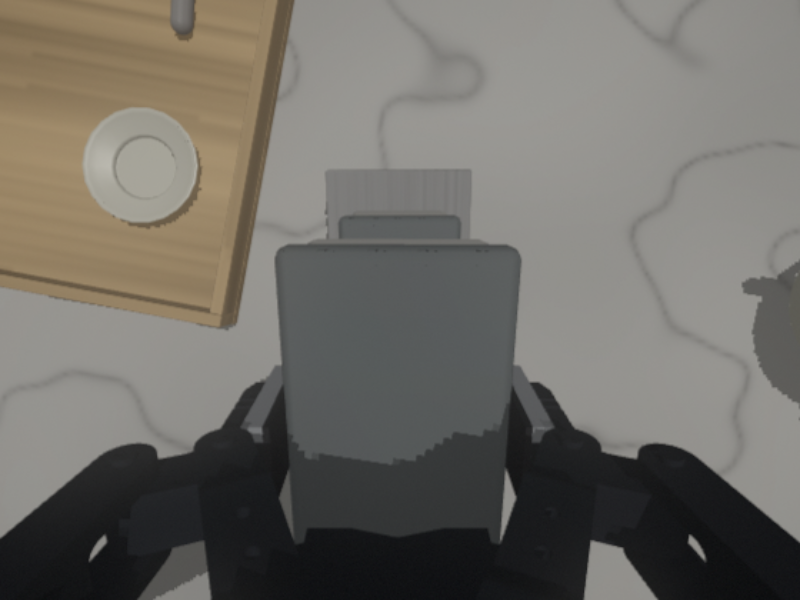

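Aligned: held lid centre col 398, deep lid 400, ledge 398.5. Descending guarded.

Call:
drive_tool([
  {"xyz": [0,0,2],"delta_rot": [0,0,0],"jaw": 0.5},
  {"xyz": [0,0,5],"delta_rot": [0,0,0],"jaw": 0.5},
  {"xyz": [0,0,7.2],"delta_rot": [0,0,0],"jaw": 0.5},
  {"xyz": [0,0,8.4],"delta_rot": [0,0,0],"jaw": 0.5},
  {"xyz": [0,0,8.8],"delta_rot": [0,0,0],"jaw": 0.5},
  {"xyz": [0,0,9.0],"delta_rot": [0,0,0],"jaw": 0.5},
  {"xyz": [0,0,9.0],"delta_rot": [0,0,0],"jaw": 0.5},
  {"xyz": [0,0,9.0],"delta_rot": [0,0,0],"jaw": 0.5},
])

```text
time_s: 36.62
position: [449.0, -343.0, 103.1]
tcp_rot: [179.9, -14.9, 10.7]
wrist_force: [0.5, -0.9, -2.4]
grip_width: 58.7
gripper_force: 55.2
```

Call:
drive_tool([
  {"xyz": [0,0,0.1],"delta_rot": [0,0,0],"jaw": 0.5},
  {"xyz": [0,0,0.2],"delta_rot": [0,0,0],"jaw": 0.5},
  {"xyz": [0,0,0.2],"delta_rot": [0,0,0],"jaw": 0.5},
  {"xyz": [0,0,0.2],"delta_rot": [0,0,0],"jaw": 0.5},
])

```text
time_s: 36.95
position: [448.7, -343.0, 100.7]
tcp_rot: [179.9, -14.9, 10.6]
wrist_force: [-0.5, -0.0, -1.9]
grip_width: 58.8
gripper_force: 55.2
```

Call:
drive_tool([
  {"xyz": [0,0,0.1],"delta_rot": [0,0,0],"jaw": 0.5},
  {"xyz": [0,0,0.15],"delta_rot": [0,0,0],"jaw": 0.5},
  {"xyz": [0,0,0.15],"delta_rot": [0,0,0],"jaw": 0.5},
  {"xyz": [0,0,0.15],"delta_rot": [0,0,0],"jaw": 0.5},
])

```text
time_s: 37.28
position: [449.0, -343.0, 99.4]
tcp_rot: [179.9, -14.9, 10.6]
wrist_force: [-3.6, -0.3, 4.2]
grip_width: 59.0
gripper_force: 56.0
```

Call:
drive_tool([
  {"xyz": [0,0,-0.1],"delta_rot": [0,0,0],"jaw": 0.5},
  {"xyz": [-0.2,0,-0.1],"delta_rot": [0,0,0],"jaw": 0.5},
  {"xyz": [-0.4,0,-0.1],"delta_rot": [0,0,0],"jaw": 0.5},
  {"xyz": [-0.6,0,-0.1],"delta_rot": [0,0,0],"jaw": 0.5},
  {"xyz": [-0.6,0,-0.1],"delta_rot": [0,0,0],"jaw": 0.5},
  {"xyz": [-0.6,0,-0.1],"delta_rot": [0,0,0],"jaw": 0.5},
])

```text
time_s: 37.78
position: [442.8, -343.7, 98.0]
tcp_rot: [-180.0, -14.9, 10.6]
wrist_force: [-0.7, 1.1, -1.4]
grip_width: 59.0
gripper_force: 55.3
```

Call:
drive_tool([
  {"xyz": [-0.1,0,0],"delta_rot": [0,0,0],"jaw": 0.5},
  {"xyz": [-0.2,0,0],"delta_rot": [0,0,0],"jaw": 0.5},
  {"xyz": [-0.2,0,0],"delta_rot": [0,0,0],"jaw": 0.5},
  {"xyz": [-0.2,0,0],"delta_rot": [0,0,0],"jaw": 0.5},
])

```text
time_s: 38.12
position: [441.2, -344.2, 97.7]
tcp_rot: [180.0, -14.9, 10.6]
wrist_force: [-0.1, -0.1, -1.9]
grip_width: 59.2
gripper_force: 55.3
```

Call:
drive_tool([
  {"xyz": [-0.1,0,0],"delta_rot": [0,0,0],"jaw": 0.5},
  {"xyz": [-0.1,0,0],"delta_rot": [0,0,0],"jaw": 0.5},
  {"xyz": [-0.1,0,0],"delta_rot": [0,0,0],"jaw": 0.5},
])

```text
time_s: 38.37
position: [440.5, -344.5, 97.6]
tcp_rot: [180.0, -14.9, 10.6]
wrist_force: [0.5, 0.5, -2.0]
grip_width: 59.4
gripper_force: 55.4
```

Call:
drive_tool([
  {"xyz": [-0.1,0,0],"delta_rot": [0,0,0],"jaw": 0.5},
  {"xyz": [-0.1,0,0],"delta_rot": [0,0,0],"jaw": 0.5},
  {"xyz": [-0.1,0,0],"delta_rot": [0,0,0],"jaw": 0.5},
])

```text
time_s: 38.62
position: [440.4, -344.5, 97.7]
tcp_rot: [180.0, -15.0, 10.6]
wrist_force: [4.4, 2.1, -1.5]
grip_width: 58.9
gripper_force: 55.3
```

Call:
drive_tool([
  {"xyz": [-0.1,0,0],"delta_rot": [0,0,0],"jaw": 0.5},
  {"xyz": [-0.1,0,0],"delta_rot": [0,0,0],"jaw": 0.5},
  {"xyz": [-0.1,0,0],"delta_rot": [0,0,0],"jaw": 0.5},
])

```text
time_s: 38.87
position: [440.3, -344.5, 97.8]
tcp_rot: [180.0, -15.1, 10.6]
wrist_force: [7.6, 3.6, -1.4]
grip_width: 59.2
gripper_force: 55.2
```

Against the backstop. I'll relax, settle it down, release, retreat and check.

Call:
drive_tool([
  {"xyz": [0.1,0,0.1],"delta_rot": [0,0,0],"jaw": 0.5},
  {"xyz": [0.1,0,0.1],"delta_rot": [0,0,0],"jaw": 0.7},
  {"xyz": [0.1,0,0.1],"delta_rot": [0,0,0],"jaw": 1},
  {"xyz": [0.1,0,0.1],"delta_rot": [0,0,0],"jaw": 1},
  {"xyz": [0.1,0,0.1],"delta_rot": [0,0,0],"jaw": 1},
  {"xyz": [0.1,0,-1.5],"delta_rot": [0,0,0],"jaw": 1},
  {"xyz": [0.1,0,-4],"delta_rot": [0,0,0],"jaw": 1},
  {"xyz": [0.1,0,-7],"delta_rot": [0,0,0],"jaw": 1},
  {"xyz": [0.1,0,-10],"delta_rot": [0,0,0],"jaw": 1},
  {"xyz": [0.1,0,-11],"delta_rot": [0,0,0],"jaw": 1},
  {"xyz": [0.1,0,-11],"delta_rot": [0,0,0],"jaw": 1},
  {"xyz": [0.1,0,-11],"delta_rot": [0,0,0],"jaw": 1},
  {"xyz": [0.1,0,-11],"delta_rot": [0,0,0],"jaw": 1},
])

```text
time_s: 39.95
position: [410.8, -348.8, 202.0]
tcp_rot: [-179.9, -14.8, 10.6]
wrist_force: [0.0, 0.0, 0.5]
grip_width: 85.6
gripper_force: 0.0
```

```bash
python3 - <<'E'
from h import *
upd([-1.0,0,9.25-11]); st()
im=save('wrist','w14'); a=cv2.resize(im[:,:,::-1],(480,360))
s=snapshot('scene')[:,:,::-1]; cv2.imwrite('pics/s2.png',s)
b=cv2.resize(s[85:355,90:450],(480,360),interpolation=cv2.INTER_CUBIC)
o=np.hstack([a,b]); cv2.imwrite('pics/f.png',cv2.resize(o,(800,300)))
C=calibration('wrist'); g=im.astype(float).mean(2)
def cr(v,lo):
    d=np.abs(np.diff(v)); return [(int(lo+i),int(d[i])) for i in range(len(d)) if d[i]>8]
for x,z,h in ((118,0,42),(95,84,30),(60,84,30),(30,84,30)):
    P=proj(0,ledge_pts(LG,[[x,-h,z],[x,h,z]]),C); r=int(round(P[0,1])); print((x,z),P.round(1).tolist(),cr(g[r-1:r+2,200:360].mean(0),200))
E
```

```text
t 39.95 meas [ 410.8 -348.8  202. ] [-179.9  -14.8   10.6] cmd [ 411.9 -349.7  204. ] [180.  -14.9  10.6] F [0.  0.  0.5] grip 85.6 0.0 q [-54.  13. 100.  15.  62.  19.]
(118, 0) [[329.9, 106.2], [231.1, 106.3]] [(228, 9), (229, 13), (327, 17)]
(95, 84) [[328.0, 145.3], [233.9, 145.3]] [(230, 25), (233, 30), (234, 10), (325, 14), (326, 31), (327, 8)]
(60, 84) [[325.9, 198.2], [235.8, 198.2]] [(232, 30), (233, 22), (323, 14), (324, 33), (325, 8)]
(30, 84) [[324.2, 240.1], [237.4, 240.0]] [(232, 30), (233, 21), (235, 8), (236, 8), (323, 16), (324, 28), (325, 10)]
```

View pics/f.png

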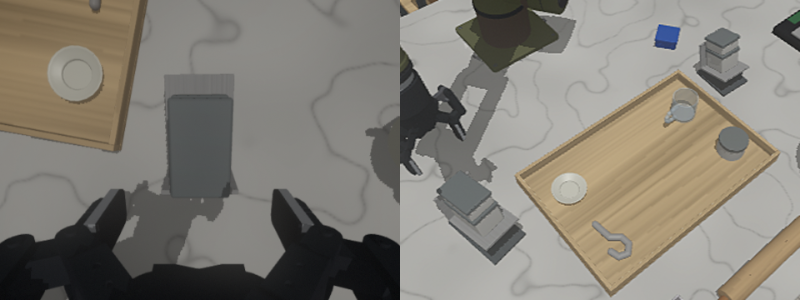

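Left view: the long stack is flush and centred, top lid at cols 168–232 on ledge 164–234. Right view: both stacks are standing, with the round tub, jug, lid rest and dough hook still in the tray. The arm is clear, so I'm handing in.

```bash
python3 -c "
from h import *
print(sign_off())"
```

```text
the job is handed in; nothing more can be done
None
```

All four tubs are stacked, deep under shallow: the long pair on the long stand and the square pair on the short stand, each pushed to the backstop and within about 1 mm of the ledge's middle by the camera; the tray items look untouched, and the job was handed in at about 40 s.

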